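# Load the bun filler at the bakery counter

### The job

Set up the bun filler: stand the yellow canister upright and centred on the empty coaster, so that the three spares make one neat side-by-side row on the little shelf, and let go of it. Then press the red canister, mouth down, squarely onto the filler's tilted nipple until it snaps on, push the blue sprung collar at least two thirds of the way down with it, and finish while still gripping the red canister and holding the collar down there. Leave the two spares already on the shelf and the shaker where they are.

Things in the scene. Friction and masses are not known exactly. Their poses are not given: they have to be found in the camera images.
- yellow_can: Closed filling canister, upright cylinder 48 mm across and 105 mm tall overall (the top 5 mm is a smaller 34 mm button), steel foot, white band, yellow upper part, about 0.3 kg. Origin at the centre of its flat underside, z up through its top. Starts loose on the counter.
- red_can: Red canister, outside as the others: 48 mm across, 105 mm tall (top 5 mm a 34 mm button), about 0.3 kg, standing on the counter mouth down. Origin at the centre of its flat mouth face (underside), z up to its top. The mouth is a 26 mm bore 8 mm deep (the lip), opening into a 34 mm chamber that ends 48 mm up; solid above, so grip it 55 mm or more above the mouth.
- green_can: Closed filling canister, upright cylinder 48 mm across and 105 mm tall overall (the top 5 mm is a smaller 34 mm button), steel foot, white band, green upper part, about 0.3 kg. Origin at the centre of its flat underside, z up through its top. Already stands in the row on the shelf; leave it.
- cocoa_can: Closed filling canister, upright cylinder 48 mm across and 105 mm tall overall (the top 5 mm is a smaller 34 mm button), steel foot, white band, dark brown upper part, about 0.3 kg. Origin at the centre of its flat underside, z up through its top. Already stands in the row on the shelf; leave it.
- row_shelf: Low wooden shelf board fixed on the counter, 110 mm deep (its x) by 220 mm long (its y, the direction of the row), top face 20 mm above the counter. Origin under its centre on the counter. Three places 66 mm apart along its y, the middle one at its centre.
- coaster: Flat blue coaster with a white centre, 56 mm across, too thin to matter (1 mm, a canister stands at shelf height), fixed on the shelf top; it marks the one empty place of the three in the row (an end or the middle). Origin at its centre at the shelf top, 20 mm above the counter.
- filler: Fixed steel bun filler, 200 mm (its x) by 160 mm (y) base, 60 mm high, with a white pump cover 103 mm high on its rear half (+x) and a dark block with the nipple on its front half (-x). Two short spouts stick out 30 mm at the rear. Origin under its centre on the counter.
- nipple: Brass nipple leaning 25 degrees from vertical towards the filler's -x (front). Origin at its root, 85 mm above the counter, 50 mm in front of the filler's origin; z is its axis, pointing up and out along the nipple. 22 mm diameter, tapering to 10 mm over the last 8 mm; tip 54 mm from the root.
- nipple_tip (a point): Centre of the nipple's tip; same axes as the nipple.
- nipple_balls (a point): Point on the nipple's axis, 37 mm from the root, level with four sprung steel balls that stick out 5 mm around it. The canister's lip meets them when its mouth is about 42 mm from the root; 7 to 10 N along the axis pushes it past, and it snaps behind them with the mouth about 24 mm from the root and then stays on.
- collar (a joint): Travel (m) of the blue sprung collar, 40 mm across, round the nipple: 0 = up (top face 24 mm from the nipple's root), 0.009 = bottomed. With the canister snapped on, its mouth face rests on the collar, so the mouth is 24 mm minus this from the root. The spring takes 3 N to start and 11 N at the bottom, and pushes the collar back up when not held.
- shaker: Metal sugar shaker, 58 mm across, 106 mm tall. Origin under its centre. Bystander.
There are look-alikes about, which are no part of the job. What is shaped like the cocoa_can but purple is not meant.

How it is judged:
On the way, in this order (a step that is already met when the one before it is completed fails the run):
1. the yellow canister stands on the coaster in the row, released (horizontal distance between yellow_can and coaster below 0.012 m and angle between yellow_can's own z axis and vertical below 0.1 rad and height (world z) of yellow_can between 0.015 and 0.025 m and contact force between the fingers and yellow_can below 0.1 N), for 0.2 s.
2. the red canister has snapped squarely onto the nipple (x of red_can in the frame of nipple between -0.004 and 0.004 m and y of red_can in the frame of nipple between -0.004 and 0.004 m and angle between the z axis of red_can and the z axis of nipple, either way round below 0.12 rad and angle between red_can's own z axis and vertical below 0.7 rad and z of red_can in the frame of nipple below 0.0255 m), for 0.1 s.
At the end, for the whole second after the job is handed in: Yellow canister released, upright on the shelf within 12 mm of the coaster's centre; red canister snapped on the nipple (4 mm, 7 degrees), gripped and at rest, holding the collar at least 5.5 mm of its 9 mm down; the other two canisters upright within 12 mm of their places, shaker upright (all of step 1 and x of red_can in the frame of nipple between -0.004 and 0.004 m and y of red_can in the frame of nipple between -0.004 and 0.004 m and angle between the z axis of red_can and the z axis of nipple, either way round below 0.12 rad and angle between red_can's own z axis and vertical below 0.7 rad and z of red_can in the frame of nipple below 0.0195 m and value of joint collar above 0.0055 m and contact force between the fingers and red_can above 2 N and linear speed of red_can below 0.02 m/s and angle between each of green_can, cocoa_can, shaker's own z axis and vertical below 0.1 rad and distance of each of green_can, cocoa_can from where it was at the start of the episode below 0.012 m); the arm keeps its last pose, push and grip.
It fails at once if a bystander was pushed more than 20 mm or a standing canister knocked over (distance of any of green_can, cocoa_can, shaker from where it was at the start of the episode above 0.02 m or angle between any of green_can, cocoa_can, shaker's own z axis and vertical above 0.4 rad).
It also fails if it takes over 58 s, if anything falls off the work surface, if the arm or the gripper's body presses on something with over 40 N, if the wrist force passes 120 N, or if a joint passes its speed limit or range.

### The arm

A 7-joint arm with a two-finger parallel gripper is mounted at the origin on the work surface. World frame = base frame: x ahead of the robot, y to its left, z up, the work surface at z = 0. Lengths are in m, angles in rad, forces in N, time in s.
With the tool pointing down it reaches from about 0.4 to 0.85 m from the base axis. Payload 10.4 kg.
Tool frame: the origin (TCP) lies between the finger pads; the fingertips stand manip.finger_overhang ahead of it and the grasp point (between the pads) lies 11 mm behind it (manip.finger_overhang is the distance from the TCP to the fingertips, in m); x points along the fingers, z is the direction in which the jaws open and shut, and the axes are right-handed (so a half turn about x gives the same grasp; the last joint's range is limited). The gripper opens to 85 mm and grips with 20 to 120 N. Pads are 22 mm wide; open, the fingers measure 114 mm over their backs; the gripper's body (76 mm by 85 mm) begins 54 mm behind the grasp point. The pads swing forward as they close: fully open they stand 13 mm farther back than shut.
Start: joints at [-1.294, 0.332, -0.065, 1.46, 0.022, 1.35, -0.088], TCP at [0.185, 0.597, 0.239] pointing down, gripper open.
Joint ranges: [-2.6, 2.6], [-0.5, 2.12], [-1.47, 1.34], [0.16, 2.42], [-1.27, 4.41], [0.06, 2.06], [-2.6, 2.6]. Speed limits (rad/s): [2.22, 2.22, 2.79, 2.79, 3.14, 3.14, 3.14].

### API

Orientations are given as a unit quaternion [x, y, z, w].
In Python, from workcell import get_obs, camera, workorder, manip gives the robot as it stands. The module is installed in compiled form; this text tells all that it offers.
- The arm moves only by the tool play_rows, never from a script. Its argument "increments" is text: rows parted by semicolons, each of 4 numbers parted by spaces: the shift along the tool's x, y, z in m, then the turn about the tool's x in rad. A call has 1 to 20 rows; each row shifts and turns the pose as measured when the row begins, along the tool's axes as they then stand; what a row does not reach is not made up. A row lasts 1/10 s, in which the tool goes at most 50 mm and 8.59 degrees, less where a joint would pass 70% of its speed; a pose out of reach is approached as far as the arm can. A call is refused whole if a number of a shift passes 0.05 or a number of a turn 0.15, either way. A call with a gripper value outside its range is refused whole. "hand" is the gripper command: -1 is fully open, 1 is shut, values between are in proportion, set as the call begins (left out, the last holds). The fingers move at their own pace and stop on an object; "squeeze" is the grip in N (left out, the last holds). Time passes only in rows, so rows that do not move let the fingers close. It gives the time, the measured TCP pose, the force and the opening at its end, in the units of the state.
- get_obs(): the state, without advancing time (a new reading comes with each control period).
- camera(name): name is "side" or "top"; returns a dict with "img" (400x640x3 uint8, blue, green, red), "fov_y" (degrees; the focal length in pixels is half the picture's height over the tangent of half this angle, whatever the lens; pixels are square), "cx", "cy" (the principal point, pixels), "R" (3x3) and "t" (3): a world point X has camera coordinates R X + t. Camera axes: x right, y down, z forward; pixel columns grow to the right and rows downward; lengths in m; the calibration is good to about 2 mm. A picture is of the moment at which its call begins. There is no depth.
- workorder.hand_in(): hands the job in, once; it reports no verdict.
The state is a dict: "clock": time; "joint_pos": joint angles; "joint_velocities": joint speeds; "tau": joint torques, N m; "position": TCP position; "ee_rot": TCP orientation; "ft_force": force on the tool from outside, world axes, zero at the start; "torque": the same for the moment, N m; "grip_width": opening from 0.0 (shut) to 1.0 (fully open).
Only numpy, scipy, OpenCV 4.12 (cv2) and the standard library are available. Lean on these libraries where they do the work, as an engineer would, in place of code of your own. Each camera call takes 0.05 s, during which the arm holds its last target.

## Working session

There is one attempt and no reset: what is moved stays moved. The work goes in short steps, Python scripts to look and compute and a tool call to move; the robot and the scene stay as the last step left them, time stands still between calls to the robot, and variables do not carry over. Pictures are saved under pics/ and viewed, and the job is handed in when it is done.

Besides the shell and the picture viewer there is one more tool, called after ">>>" as name(argument=value, ...) on one line, values as JSON. play_rows: Moves the arm, as the interface text tells. Its arguments: {"type":"object","properties":{"increments":{"type":"string"},"hand":{"type":"number"},"squeeze":{"type":"number"}},"required":["increments"]}

```bash
mkdir -p pics
python3 - <<'E'
from workcell import get_obs, camera, workorder, manip
import cv2
o=get_obs()
for k,v in o.items(): print(k,v)
print(manip.finger_overhang)
for n in("side","top"):
    c=camera(n); cv2.imwrite(f"pics/{n}0.png",c["img"]); print(n,{k:v for k,v in c.items() if k!="img"})
E
```

```text
clock 0.0
joint_pos [-1.29358304  0.3328912  -0.06466915  1.46092977  0.02160361  1.34987561
 -0.08851649]
joint_velocities [ 6.56841032e-05 -9.85571597e-05 -1.24241796e-03  3.49006492e-04
  9.69200636e-04 -1.16293624e-03  4.63309960e-04]
tau [ 2.41877224e-04 -6.25471830e+01  4.90179111e-02 -3.91597724e+01
  1.62058056e-02  1.01864876e-02  1.09988136e-06]
position [0.18450744 0.59677751 0.23850928]
ee_rot [-0.42002976  0.56945433  0.41939551  0.56868635]
ft_force [ 0.59484594  0.34256548 -0.16668713]
torque [ 0.01299531 -0.01152739  0.02302452]
grip_width 0.9957829965262344
0.008
side {'fov_y': 44.21670699643188, 'cx': 330.12681641116217, 'cy': 203.61197438416235, 'R': array([[ 0.71330362, -0.70068866, -0.01527583],
       [-0.50307358, -0.496712  , -0.70724406],
       [ 0.4879702 ,  0.51216461, -0.70680442]]), 't': array([-0.43223366,  0.40243757,  0.9908083 ])}
top {'fov_y': 54.062104670387356, 'cx': 317.50620270141235, 'cy': 201.58320500574422, 'R': array([[ 0.01936369, -0.99980898,  0.00265354],
       [-0.97986369, -0.01950479, -0.19871263],
       [ 0.19872643,  0.0012477 , -0.98005421]]), 't': array([0.0188813 , 0.61934785, 0.80194015])}
```

View pics/side0.png

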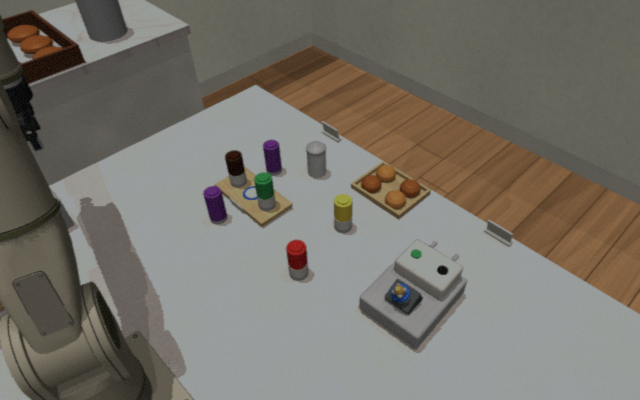

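View pics/top0.png

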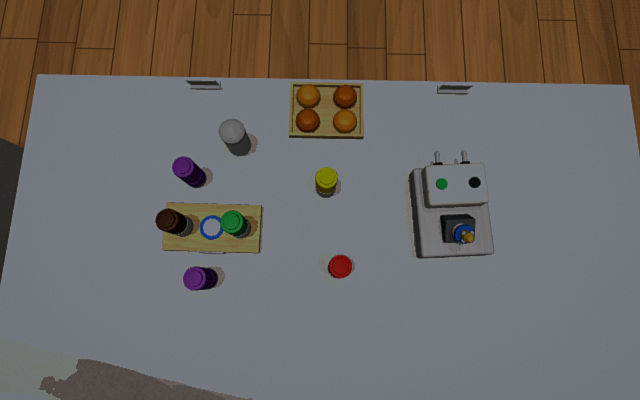

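The empty coaster is in the middle, between cocoa (172,222) and green (233,223) in the top view. Yellow is at (326,180) and red at (340,266), and there is one of each. The two purple cans are decoys. I'll enlarge the key regions next.

```bash
cat > h.py <<'E'
import numpy as np, cv2
from workcell import get_obs, camera, workorder, manip
def K(c):
    f=200/np.tan(np.radians(c["fov_y"]/2)); return f
def ray(c,u,v):
    d=np.array([(u-c["cx"])/K(c),(v-c["cy"])/K(c),1.]); d=c["R"].T@d; return -c["R"].T@c["t"], d/np.linalg.norm(d)
def plane(c,u,v,z):
    o,d=ray(c,u,v); return o+d*(z-o[2])/d[2]
def tri(rs):
    A=0;b=0
    for o,d in rs:
        P=np.eye(3)-np.outer(d,d); A=A+P; b=b+P@o
    x=np.linalg.solve(A,b); return x,[np.linalg.norm((np.eye(3)-np.outer(d,d))@(x-o)) for o,d in rs]
def proj(c,X):
    p=c["R"]@np.array(X)+c["t"]; return np.array([c["cx"]+K(c)*p[0]/p[2],c["cy"]+K(c)*p[1]/p[2]])
def crop(c,x,y,w,h,s,name):
    cv2.imwrite("pics/"+name,cv2.resize(c["img"][y:y+h,x:x+w],None,fx=s,fy=s,interpolation=cv2.INTER_CUBIC))
E
python3 - <<'E'
from h import *
t=camera("top"); s=camera("side")
print("cams",-t["R"].T@t["t"],-s["R"].T@s["t"])
crop(t,150,130,130,100+40,5,"t_shelf.png")
crop(t,400,140,110,130,4.5,"t_fill.png")
crop(s,350,230,130,120,5,"s_fill.png")
crop(t,300,155,80,130,4,"t_cans.png")
for n,c in(("top",t),("side",s)):
    hsv=cv2.cvtColor(c["img"],cv2.COLOR_BGR2HSV)
    for col,lo,hi in(("yellow",(25,150,60),(34,255,255)),("red",(0,190,60),(4,255,255)),("green",(55,150,40),(75,255,255)),("blue",(105,150,60),(120,255,255))):
        m=cv2.inRange(hsv,lo,hi)
        nn,l,st,ce=cv2.connectedComponentsWithStats(m)
        for i in range(1,nn):
            if st[i,4]>20: print(n,col,st[i],ce[i].round(1))
E
```

```text
cams [0.44714416 0.02995737 0.90896696] [ 0.02728462 -0.6104226   0.97832653]
top yellow [316 167  21  22 368] [326.1 177.5]
top red [329 256  23  22 392] [339.9 266.2]
top green [436 179  11  10  87] [441.4 183.4]
top green [221 211  22  23 400] [231.6 221.6]
top blue [200 216  23  23 155] [209.7 227.6]
top blue [455 224  19  18 120] [461.8 230.8]
side yellow [335 195  16  20 195] [342.2 202.7]
side yellow [336 210  15  11  51] [343.8 215.9]
side red [288 241  18  28 362] [296.3 253.6]
side green [256 174  17  25 291] [263.9 186. ]
side green [412 251   8   6  29] [415.9 253.7]
side blue [391 284  19  18 113] [401.7 295.1]
```

View pics/t_shelf.png

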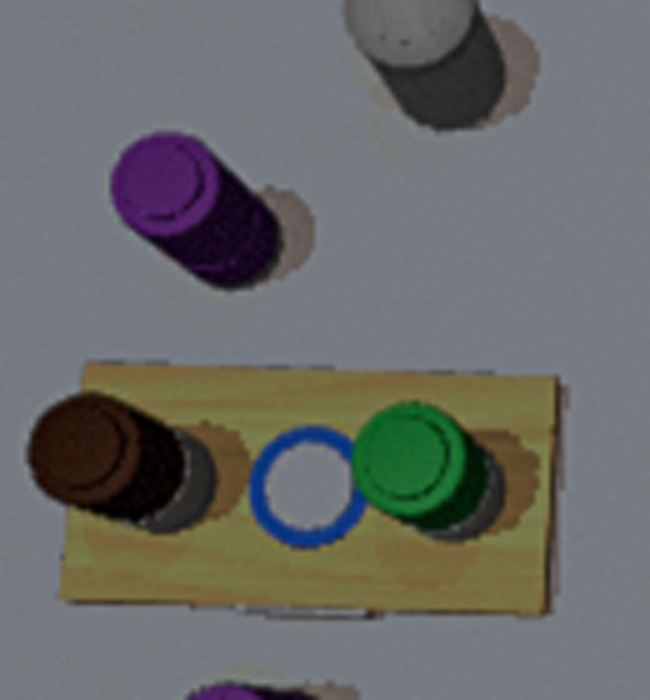

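View pics/t_fill.png

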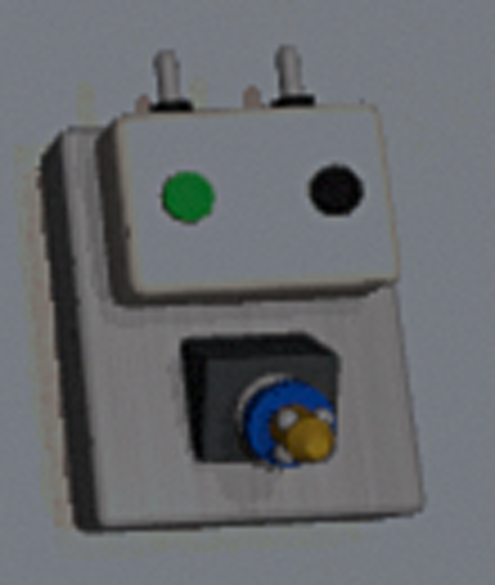

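View pics/s_fill.png

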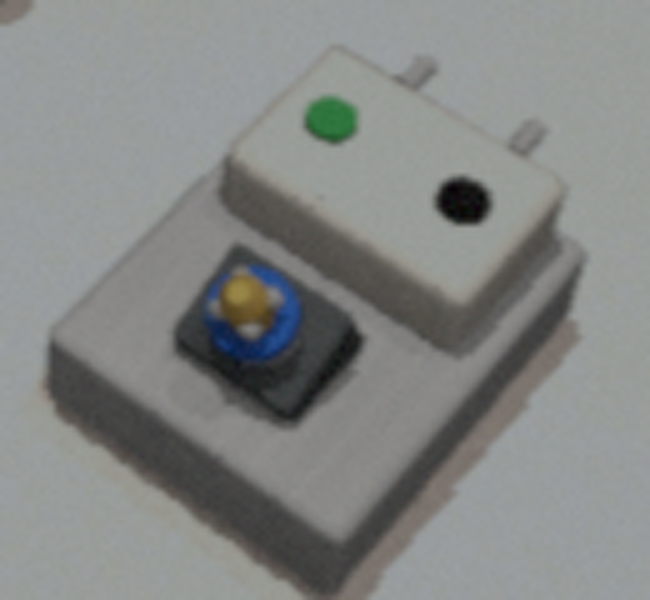

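View pics/t_cans.png

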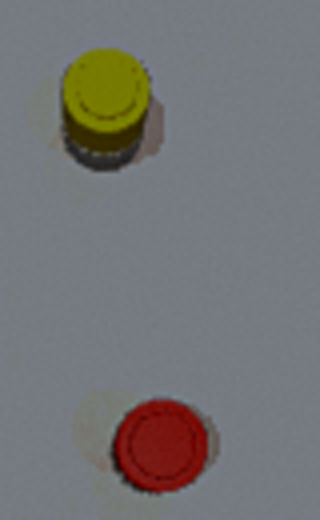

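Run:
```python
from h import *
t=camera("top"); s=camera("side")
def c(p,off,sc): return ((p[0]+.5)/sc-.5+off[0],(p[1]+.5)/sc-.5+off[1])
np.set_printoptions(precision=4,suppress=True)
S=lambda p:c(p,(150,130),5); F=lambda p:c(p,(400,140),4.5); C=lambda p:c(p,(300,155),4); G=lambda p:c(p,(350,230),5)
print("coaster",plane(t,*S((309,487)),.021))
print("green btn",plane(t,*S((402,457)),.125),"cocoa",plane(t,*S((84,449)),.125), plane(t,*S((411,460)),.12))
print("shelf",[plane(t,*S(p),.02)[:2] for p in((85,362),(558,377),(548,614),(62,600))])
print("yellow",plane(t,*C((106,90)),.1),"red",plane(t,*C((162,445)),.1))
fl=[plane(t,*F(p),.06)[:2] for p in((97,528),(422,512))]; print("base front",fl)
cv=[plane(t,*F(p),.103)[:2] for p in((120,117),(380,106),(399,280),(133,294))]; print("cover",cv)
for a,b in ((fl[0],fl[1]),(cv[0],cv[1]),(cv[3],cv[2])):
    d=b-a; print("len",np.linalg.norm(d),"filler -y dir yaw",np.degrees(np.arctan2(d[1],d[0]))+90)
x,r=tri([ray(t,*F((318,441))),ray(s,*G((238,297)))]); print("tip",x,r)
x,r=tri([ray(t,441.4,183.4),ray(s,415.9,253.7)]); print("green dot",x,r)
```

```text
coaster [0.5633 0.2718 0.021 ]
green btn [0.5626 0.2068 0.125 ] cocoa [0.5633 0.3354 0.125 ] [0.5622 0.2042 0.12  ]
shelf [array([0.6195, 0.3798]), array([0.6168, 0.1609]), array([0.5079, 0.1602]), array([0.5099, 0.3796])]
yellow [0.6648 0.0136 0.1   ] red [ 0.4784 -0.0177  0.1   ]
base front [array([ 0.5023, -0.1941]), array([ 0.513 , -0.3501])]
cover [array([ 0.6937, -0.2001]), array([ 0.7017, -0.3242]), array([ 0.6172, -0.3276]), array([ 0.608 , -0.2031])]
len 0.15631231903044496 filler -y dir yaw 3.9052807722722775
len 0.12433421315734136 filler -y dir yaw 3.6656993631186623
len 0.124793627217752 filler -y dir yaw 4.195941032600089
tip [ 0.5366 -0.2738  0.1302] [np.float64(0.0015044029702742123), np.float64(0.0015044029702743567)]
green dot [ 0.6549 -0.2305  0.1041] [np.float64(7.728378914826731e-05), np.float64(7.728378914845994e-05)]
```

```bash
cat >> h.py <<'E'
from scipy.spatial.transform import Rotation as Ro
np.set_printoptions(precision=4,suppress=True)
def st():
    o=get_obs(); R=Ro.from_quat(o["ee_rot"]).as_matrix()
    return o,R
def to(p):
    o,R=st(); return R.T@(np.array(p)-o["position"])
E
python3 - <<'E'
from h import *
o,R=st(); print(R.T, o["position"])
z=R[:,2]; print("jaw yaw",np.degrees(np.arctan2(z[1],z[0])))
print(to([.6648,.0136,.20]))
t=camera("top"); s=camera("side")
crop(t,440,205,45,45,12,"t_nip.png"); crop(s,380,265,50,50,12,"s_nip.png")
E
```

```text
[[-0.0001 -0.0004 -1.    ]
 [-0.9554  0.2952  0.    ]
 [ 0.2952  0.9554 -0.0004]] [0.1845 0.597  0.239 ]
jaw yaw 72.8290897827922
[ 0.0392 -0.6311 -0.4156]
```

View pics/t_nip.png

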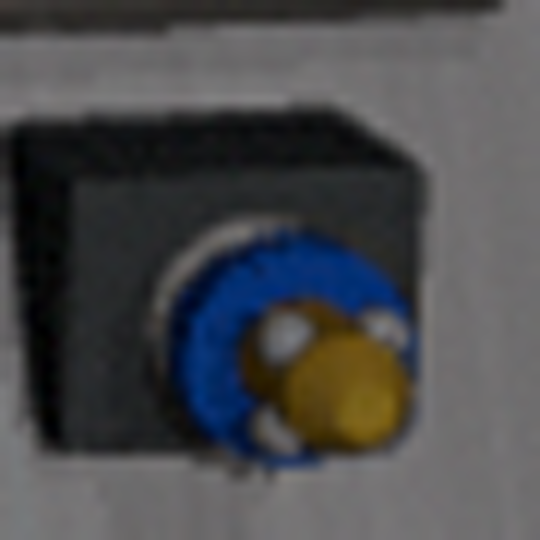

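View pics/s_nip.png

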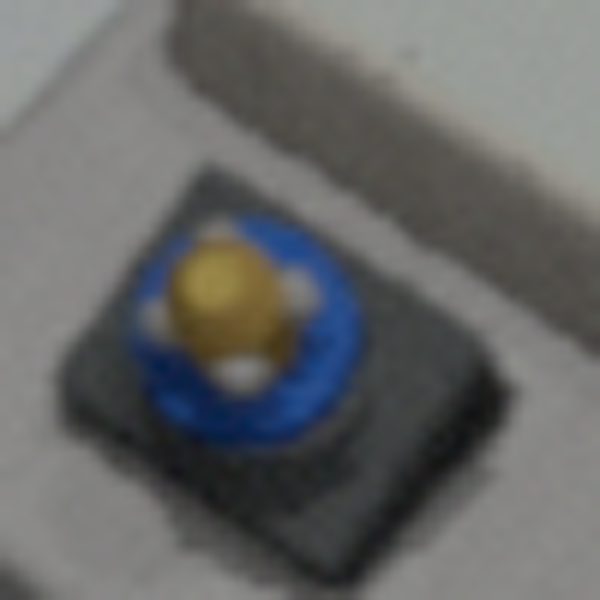

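Run:
```python
from h import *
t=camera("top"); s=camera("side")
T=lambda p:((p[0]+.5)/12-.5+440,(p[1]+.5)/12-.5+205)
S=lambda p:((p[0]+.5)/12-.5+380,(p[1]+.5)/12-.5+265)
for n,a,b in(("tip",(364,406),(211,286)),("balls",(333,377),(230,304)),("collar",(293,347),(252,331))):
    print(n,*tri([ray(t,*T(a)),ray(s,*S(b))]))
# predicted from base
yaw=np.radians(3.9)
for o in([.6075,-.266],):
    fx=np.array([np.cos(yaw),np.sin(yaw),0]); root=np.array([*o,0])-.05*fx+[0,0,.085]
    ax=-np.sin(np.radians(25))*fx+[0,0,np.cos(np.radians(25))]
    for d,n in((.054,"tip"),(.037,"balls"),(.024,"collar")):
        X=root+d*ax; print(n,X,(proj(t,X)-[440,205])*12+6,(proj(s,X)-[380,265])*12+6)
```

```text
tip [ 0.5358 -0.273   0.1317] [np.float64(0.0004883337505442925), np.float64(0.0004883337505443055)]
balls [ 0.5421 -0.2729  0.1197] [np.float64(0.00023710701850500007), np.float64(0.0002371070185049236)]
collar [ 0.5496 -0.2728  0.1036] [np.float64(0.0002948297545771848), np.float64(0.00029482975457707734)]
tip [ 0.5348 -0.271   0.1339] [356.1567 412.8476] [202.8092 274.3243]
balls [ 0.542  -0.2705  0.1185] [315.9189 379.963 ] [220.1696 300.393 ]
collar [ 0.5475 -0.2701  0.1068] [286.2625 355.7261] [233.1168 319.8348]
```

>>> play_rows(increments="-0.01 -0.05 -0.04 0.15;0 -0.05 -0.04 0.15;0 -0.05 -0.03 0.02;0 -0.05 -0.04 0;0 -0.05 -0.04 0;0 -0.05 -0.04 0", hand=-1, squeeze=40)

```text
clock: 1.1
position: [0.2943, 0.3187, 0.2452]
ee_rot: [-0.321, 0.63, 0.323, 0.629]
ft_force: [0.5, -0.3, 0.5]
grip_width: 0.999
```

```bash
cat >> h.py <<'E'
def jy():
    o,R=st(); z=R[:,2]; return np.degrees(np.arctan2(z[1],z[0]))
E
python3 - <<'E'
from h import *
o,R=st(); print(R.T, jy(), o["joint_pos"])
print(to([.6648,.0136,.20]))
E
```

```text
[[-0.0026  0.0015 -1.    ]
 [-0.8113  0.5847  0.003 ]
 [ 0.5847  0.8113 -0.0003]] 54.22033371006886 [-1.0576 -0.1023  0.1211  1.9278  0.0097  1.3157  0.0068]
[ 0.0438 -0.4791 -0.0309]
```

>>> play_rows(increments="0 -0.045 -0.003 0.15;0 -0.045 0.004 0.15;0 -0.043 0.01 0.15;0 -0.041 0.016 0.15;0 -0.038 0.022 0.15;0 -0.035 0.028 0.15;0 -0.03 0.033 0.05;0 -0.028 0.034 0;0 0 0 0")

```text
clock: 2.0
position: [0.5765, 0.0714, 0.2471]
ee_rot: [0.01, 0.706, -0.006, 0.709]
ft_force: [-0.9, -1.1, -0.2]
grip_width: 1.001
```

Run:
```python
from h import *
o,R=st(); print(o["clock"],o["position"],jy(), o["joint_pos"])
print(to([.6648,.0136,.20]))
```

```text
2.0 [0.5765 0.0714 0.2471] -1.3251689312419872 [-0.6365  0.2379  0.5194  1.6011 -0.1251  1.3298 -0.123 ]
[ 0.0472 -0.056   0.0895]
```

>>> play_rows(increments="0.02 -0.03 0.045 -0.02;0.02 -0.028 0.045 0;0.01 0 0 0")

```text
clock: 2.3
position: [0.6557, 0.0219, 0.2019]
ee_rot: [0.002, 0.705, 0.002, 0.709]
ft_force: [-0.8, 0.6, -0.2]
grip_width: 0.997
```

Run:
```python
from h import *
o,R=st(); print(o["clock"],o["position"],jy(),R[:,0])
print(to([.6648,.0136,.059]))
t=camera("top");s=camera("side")
crop(t,280,130,100,90,6,"t1.png"); crop(s,300,150,100,100,6,"s1.png")
```

```text
2.3 [0.6557 0.0219 0.2019] 0.02118986359923549 [ 0.0058  0.0061 -1.    ]
[ 0.1429 -0.0092  0.0083]
```

View pics/s1.png

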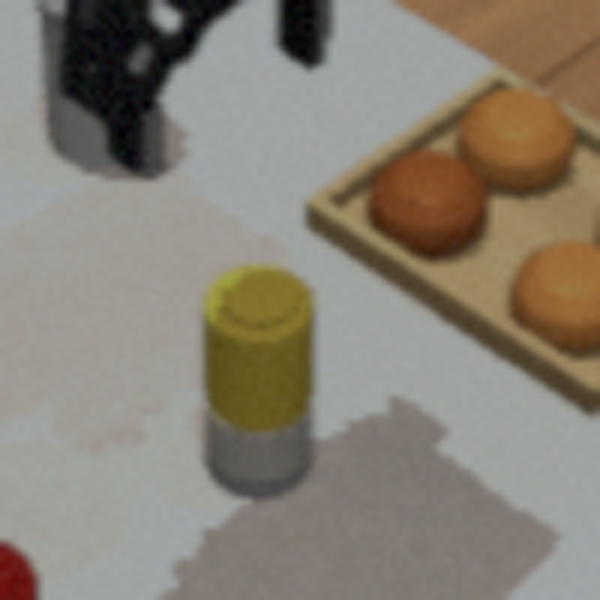

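>>> play_rows(increments="0.03 -0.009 0.008 0;0.02 0 0 0;0 0 0 0")

```text
clock: 2.7
position: [0.6612, 0.0215, 0.1561]
ee_rot: [0.002, 0.704, 0.007, 0.71]
ft_force: [-0.3, 0.5, 0.8]
grip_width: 0.998
```

Run:
```python
from h import *
s=camera("side")
print("yellow side",plane(s,258.5/6-.4+300,303/6-.4+150,.1))
print(plane(s,296.5,245,.1),"red rough")
o,R=st(); print(o["clock"],o["position"],jy(),R[:,0]);print(to([.6648,.0136,.059]))
```

```text
yellow side [0.6649 0.0123 0.1   ]
[ 0.4829 -0.0155  0.1   ] red rough
2.75 [0.6618 0.0214 0.1576] 0.43256061648704075 [ 0.0109  0.0133 -0.9999]
[ 0.0986 -0.0091  0.0018]
```

>>> play_rows(increments="0 -0.009 0.002 0;0 -0.005 0.002 0;0 0 0 0")

```text
clock: 3.05
position: [0.6672, 0.008, 0.163]
ee_rot: [0.002, 0.701, 0.009, 0.713]
ft_force: [0.0, 0.2, -0.1]
grip_width: 0.999
```

Run:
```python
from h import *
o,R=st(); print(o["clock"],o["position"],jy(),R[:,0],o["joint_pos"]);print(to([.6648,.0130,.059]))
```

```text
3.05 [0.6672 0.008  0.163 ] 0.5610402518392847 [ 0.0171  0.0154 -0.9997] [-0.4509  0.4952  0.522   1.4766 -0.2717  1.2219  0.1183]
[ 0.104   0.0035 -0.0042]
```

>>> play_rows(increments="0.03 0.003 -0.003 0;0.03 0 0 0;0.02 0 0 0")

```text
clock: 3.35
position: [0.6697, 0.0117, 0.0878]
ee_rot: [0.003, 0.697, 0.009, 0.717]
ft_force: [-0.4, -0.2, 0.2]
grip_width: 0.999
```

Run:
```python
from h import *
o,R=st(); print(o["clock"],o["position"],jy(),R[:,0],o["joint_velocities"]);print(to([.6648,.0130,.059]))
```

```text
3.35 [0.6697 0.0117 0.0878] 0.49955915459142336 [ 0.0285  0.0171 -0.9994] [ 0.0515  0.2038 -0.0825  0.1281 -0.1128 -0.3397  0.0751]
[ 0.0287  0.0009 -0.0057]
```

>>> play_rows(increments="0.015 0.001 -0.006 0;0.012 0 -0.003 0;0 0 0 0")

```text
clock: 3.65
position: [0.6606, 0.0131, 0.0583]
ee_rot: [0.003, 0.698, 0.009, 0.717]
ft_force: [0.3, -0.2, 0.2]
grip_width: 1.001
```

Run:
```python
from h import *
o,R=st(); print(o["clock"],o["position"],jy(),R[:,0],o["joint_velocities"]);print(to([.6648,.0130,.059]))
```

```text
3.65 [0.6606 0.0131 0.0583] 0.49089938116085163 [ 0.0268  0.0171 -0.9995] [-0.0009 -0.0183  0.0101 -0.0258  0.0033  0.0141 -0.0043]
[-0.0005 -0.0002  0.0042]
```

>>> play_rows(increments="0 0 0.004 0;0 0 0 0;0 0 0 0;0 0 0 0;0 0 0 0;0 0 0 0;0 0 0 0;0 0 0 0", hand=1, squeeze=50)

```text
clock: 4.45
position: [0.6667, 0.013, 0.0616]
ee_rot: [0.003, 0.696, 0.009, 0.718]
ft_force: [-0.6, -0.2, -3.1]
grip_width: 0.554
```

Run:
```python
from h import *
o,R=st(); print(o["clock"],o["position"],jy(),R[:,0],o["grip_width"],o["joint_pos"])
```

```text
4.45 [0.6667 0.013  0.0616] 0.48457129292356266 [ 0.0302  0.0176 -0.9994] 0.5535465375180334 [-0.4352  0.584   0.4827  1.5773 -0.3236  1.0268  0.1492]
```

>>> play_rows(increments="-0.05 0 0 0;-0.05 0 0 0;-0.045 0.02 -0.01 0;-0.01 0.05 -0.02 0;0 0.05 -0.02 0;0 0.05 -0.02 0;0 0.05 -0.02 0;0 0 0 0")

```text
clock: 5.25
position: [0.5711, 0.2242, 0.2213]
ee_rot: [0.006, 0.697, 0.008, 0.717]
ft_force: [0.6, 0.1, -2.5]
grip_width: 0.553
```

Run:
```python
from h import *
o,R=st(); print(o["clock"],o["position"],jy(),R[:,0],o["grip_width"],o["joint_pos"]);print(to([.5630,.2715,.21]))
```

```text
5.25 [0.5711 0.2242 0.2213] 0.14308266053463958 [ 0.0287  0.0186 -0.9994] 0.553138964324663 [-0.8229  0.3054  0.4662  1.5737 -0.1493  1.2627 -0.3317]
[ 0.012   0.0471 -0.0083]
```

>>> play_rows(increments="0.01 0.04 -0.006 0;0.005 0.008 0 0;0 0 0 0")

```text
clock: 5.55
position: [0.5646, 0.2741, 0.2073]
ee_rot: [0.005, 0.697, 0.009, 0.717]
ft_force: [-0.2, -0.8, -3.0]
grip_width: 0.551
```

Run:
```python
from h import *
o,R=st(); print(o["clock"],o["position"],jy(),R[:,0],o["grip_width"]);print(to([.5630,.2713,.21]))
t=camera("top");s=camera("side")
crop(t,150,130,130,110,6,"t2.png"); crop(s,200,110,120,120,5,"s2.png")
```

```text
5.55 [0.5646 0.2741 0.2073] 0.29596512834051775 [ 0.0293  0.0193 -0.9994] 0.5510750460741369
[-0.0028 -0.0027 -0.0016]
```

View pics/s2.png

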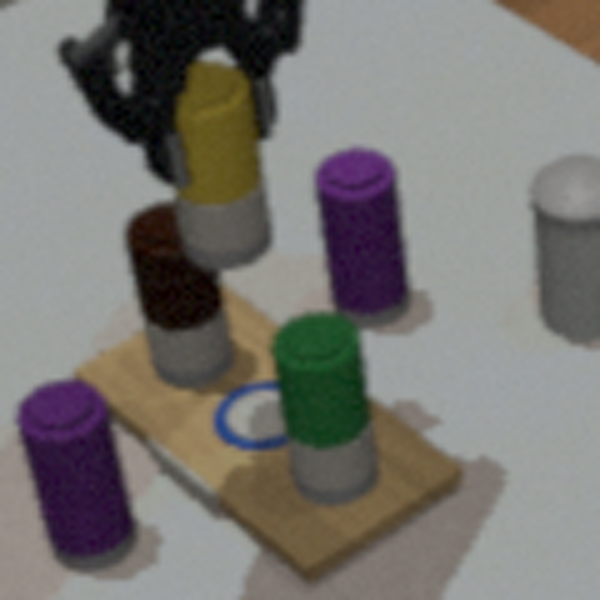

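View pics/t2.png

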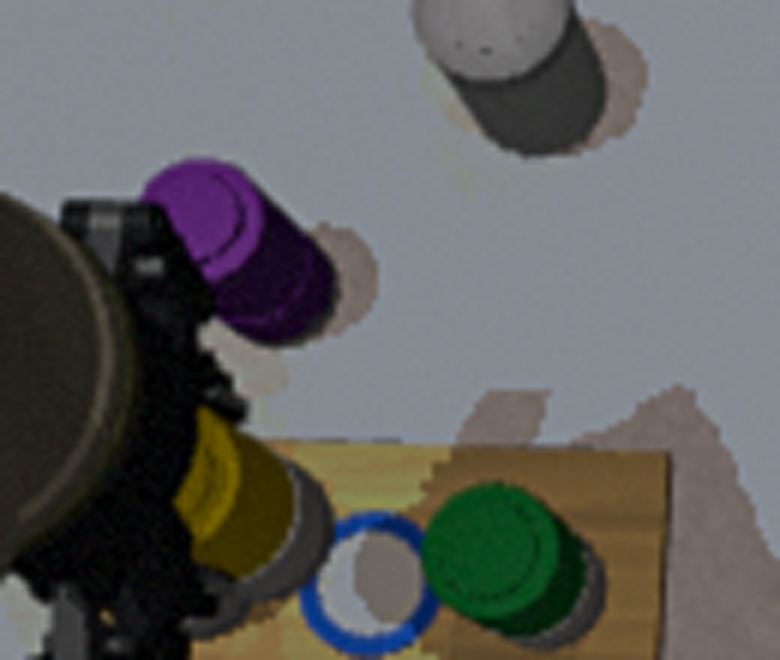

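Run:
```python
from h import *
s=camera("side")
print(plane(s,227/5-.4+200,244/5-.4+110,.1457), plane(s,217/5-.4+200,90/5-.4+110,.246))
print("coaster",plane(s,260/5-.4+200,416/5-.4+110,.021))
print(to([.5630,.2713,.0825]),st()[1])
```

```text
[0.5624 0.2739 0.1457] [0.5682 0.2671 0.246 ]
coaster [0.5627 0.2718 0.021 ]
[ 0.1254 -0.0038 -0.006 ] [[ 0.03   -0.0036  0.9995]
 [ 0.0197  0.9998  0.003 ]
 [-0.9994  0.0196  0.0301]]
```

>>> play_rows(increments="0.03 -0.002 -0.001 0;0.03 -0.001 -0.001 0;0.025 -0.001 -0.001 0;0 0 0 0")

```text
clock: 6.1
position: [0.5681, 0.2651, 0.1235]
ee_rot: [0.009, 0.695, 0.006, 0.719]
ft_force: [-1.0, -0.3, -2.6]
grip_width: 0.553
```

Run:
```python
from h import *
o,R=st(); print(o["clock"],o["position"],jy(),R[:,0],o["ft_force"]);print(to([.5635,.2715,.0825]))
```

```text
6.1 [0.5681 0.2651 0.1235] -0.2281073126754642 [ 0.0348  0.0209 -0.9992] [-1.0097 -0.3302 -2.6315]
[ 0.0409  0.0055 -0.0061]
```

>>> play_rows(increments="0.005 0.007 -0.006 0;0.015 0 0 0;0.005 0 0 0")

```text
clock: 6.4
position: [0.5651, 0.2724, 0.101]
ee_rot: [0.01, 0.693, 0.006, 0.721]
ft_force: [0.7, -0.1, -2.8]
grip_width: 0.551
```

Run:
```python
from h import *
o,R=st(); print(o["clock"],o["position"],jy(),R[:,0],o["ft_force"]);print(to([.5635,.2715,.0825]))
```

```text
6.4 [0.5651 0.2724 0.101 ] -0.38189704160500887 [ 0.0394  0.0234 -0.999 ] [ 0.6979 -0.14   -2.8457]
[ 0.0184 -0.0014 -0.0023]
```

>>> play_rows(increments="0.012 -0.001 -0.003 0;0.006 0 0 0;0 0 0 0")

```text
clock: 6.7
position: [0.5628, 0.2722, 0.0817]
ee_rot: [0.011, 0.693, 0.006, 0.721]
ft_force: [0.3, -1.1, -2.5]
grip_width: 0.547
```

Run:
```python
from h import *
o,R=st(); print(o["clock"],o["position"],jy(),R[:,0],o["ft_force"]);print(to([.5635,.2715,.0825]))
```

```text
6.7 [0.5628 0.2722 0.0817] -0.35734579486848034 [ 0.0399  0.0238 -0.9989] [ 0.2683 -1.094  -2.4896]
[-0.0008 -0.0007  0.0007]
```

>>> play_rows(increments="0.003 0 0 0;0.002 0 0 0")

```text
clock: 6.9
position: [0.5634, 0.273, 0.0812]
ee_rot: [0.011, 0.693, 0.007, 0.721]
ft_force: [-10.7, -5.4, 18.0]
grip_width: 0.551
```

Run:
```python
from h import *
o,R=st(); print(o["clock"],o["position"],jy(),R[:,0],o["ft_force"])
t=camera("top");s=camera("side")
crop(s,200,110,120,120,5,"s3.png")
```

```text
6.9 [0.5634 0.273  0.0812] -0.3404266789583552 [ 0.0396  0.0263 -0.9989] [-10.7392  -5.4352  17.9553]
```

View pics/s3.png

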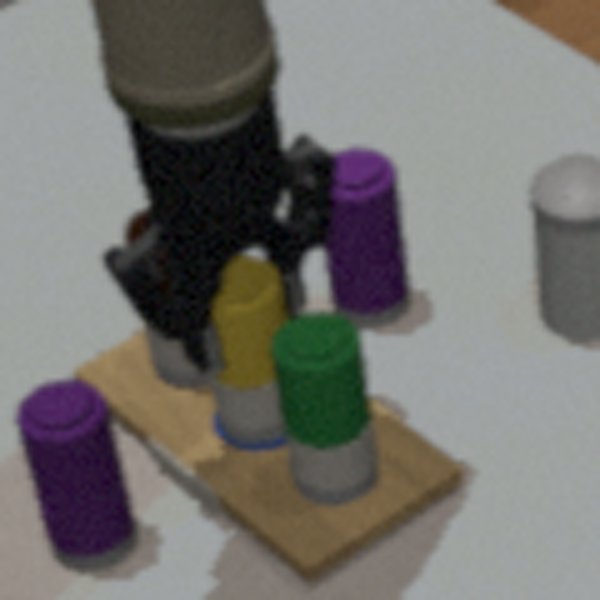

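>>> play_rows(increments="-0.002 0 0 0;0 0 0 0;0 0 0 0;0 0 0 0;0 0 0 0", hand=-0.6)

```text
clock: 7.5
position: [0.5654, 0.2736, 0.0859]
ee_rot: [0.012, 0.691, 0.008, 0.722]
ft_force: [0.3, -0.2, -0.8]
grip_width: 0.796
```

Run:
```python
from h import *
o,R=st(); print(o["clock"],o["position"],jy(),R[:,0],o["ft_force"],o["grip_width"])
```

```text
7.5 [0.5654 0.2736 0.0859] -0.372734390295326 [ 0.044   0.0291 -0.9986] [ 0.2629 -0.1762 -0.8199] 0.7963700347534051
```

>>> play_rows(increments="-0.03 0 0.001 0;-0.04 0.001 0.002 0;-0.05 0.001 0.002 0;-0.03 0 0 0;0 0 0 0")

```text
clock: 8.0
position: [0.5628, 0.2706, 0.2392]
ee_rot: [0.011, 0.693, 0.007, 0.721]
ft_force: [0.0, 0.0, 0.0]
grip_width: 0.799
```

Run:
```python
from h import *
o,R=st(); print(o["clock"],o["position"],jy(),R[:,0],o["joint_pos"])
t=camera("top");s=camera("side")
crop(s,200,110,120,120,5,"s4.png");crop(t,150,130,130,110,6,"t4.png")
```

```text
8.0 [0.5628 0.2706 0.2392] -0.37939134024765037 [ 0.0406  0.0259 -0.9988] [-0.8822  0.3076  0.4532  1.5315 -0.1444  1.2864 -0.4195]
```

View pics/s4.png

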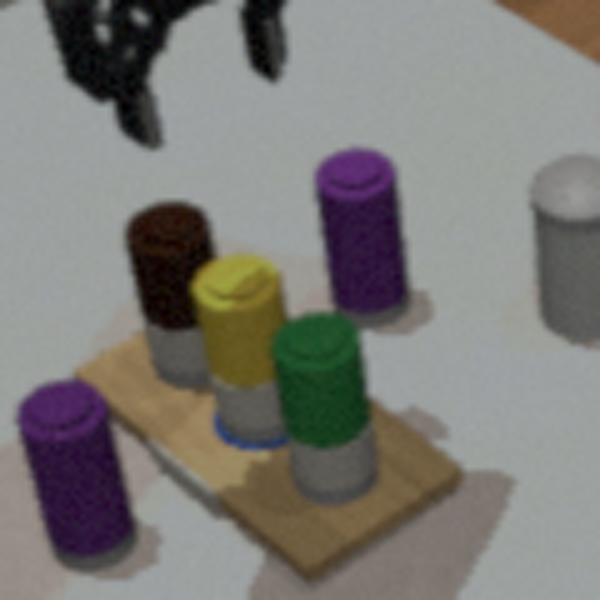

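View pics/t4.png

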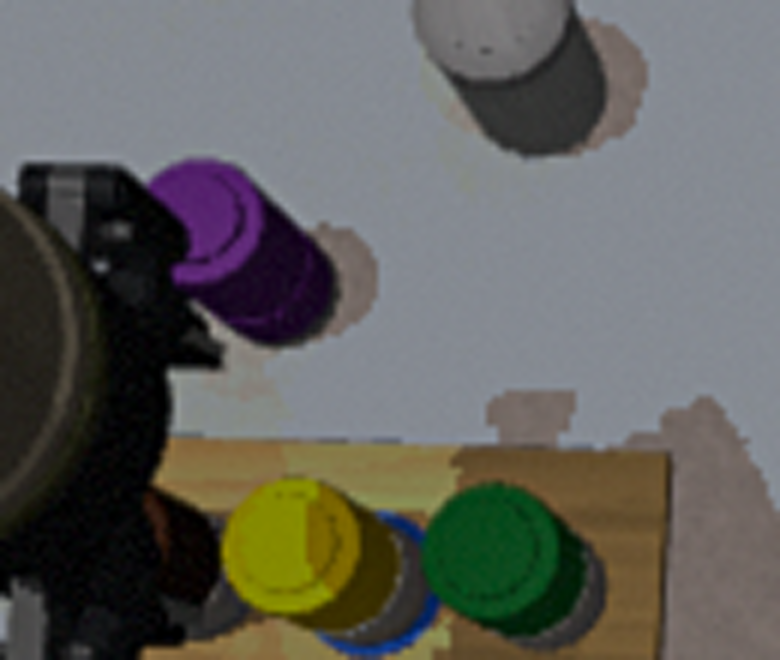

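Run:
```python
from h import *
t=camera("top");s=camera("side")
print("yellow",plane(t,292/6-.42+150,546/6-.42+130,.12),plane(s,239/5-.4+200,292/5-.4+110,.12))
crop(s,260,220,80,70,8,"s_red.png")
```

```text
yellow [0.5629 0.2725 0.12  ] [0.5589 0.2647 0.12  ]
```

>>> play_rows(increments="0 -0.05 -0.014 -0.04;0 -0.05 -0.014 -0.04;0 -0.05 -0.014 0;0.02 -0.05 -0.014 0;0.02 -0.05 -0.014 0;0 0 0 0", hand=-1)

```text
clock: 8.8
position: [0.5025, 0.0294, 0.1812]
ee_rot: [-0.024, 0.699, 0.034, 0.714]
ft_force: [0.6, 0.6, 0.1]
grip_width: 1.001
```

View pics/s_red.png

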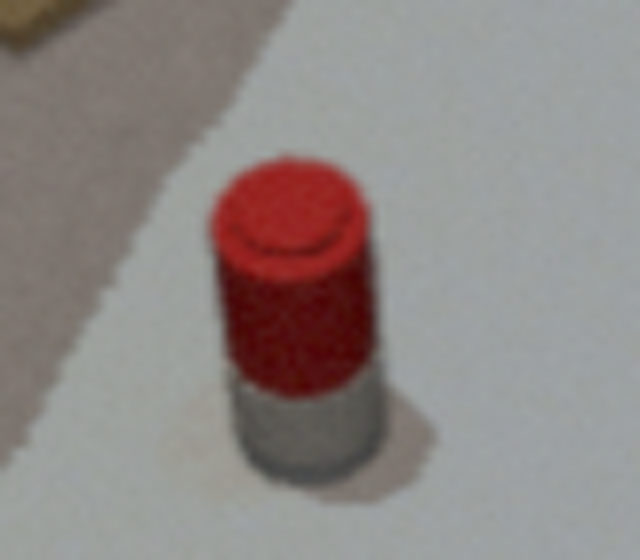

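Run:
```python
from h import *
o,R=st(); print(o["clock"],o["position"],jy(),R[:,0],o["joint_pos"]);print(to([.479,-.0177,.15]))
```

```text
8.8 [0.5025 0.0294 0.1812] 4.7231346104725045 [ 0.0203  0.0149 -0.9997] [-0.6831  0.0848  0.5744  1.8982 -0.0642  1.151  -0.0027]
[ 0.03   -0.0454 -0.0279]
```

>>> play_rows(increments="0.01 -0.03 -0.016 0;0.01 -0.016 -0.012 0;0.01 0 0 0;0 0 0 0")

```text
clock: 9.2
position: [0.4753, -0.0197, 0.1445]
ee_rot: [-0.024, 0.702, 0.033, 0.711]
ft_force: [-1.0, 0.8, -0.1]
grip_width: 1.001
```

Run:
```python
from h import *
s=camera("side");print(plane(s,291.5/8-.44+260,219/8-.44+220,.1))
o,R=st(); print(o["clock"],o["position"],jy(),R[:,0]);print(to([.479,-.0177,.0616]))
```

```text
[ 0.4782 -0.0191  0.1   ]
9.25 [ 0.4757 -0.0197  0.1452] 4.646912157827372 [ 0.0136  0.0131 -0.9998]
[0.0836 0.0007 0.0022]
```

>>> play_rows(increments="0.03 0 0.002 0;0.03 0 0 0;0.015 0 0 0;0 0 0 0")

```text
clock: 9.65
position: [0.4822, -0.0136, 0.069]
ee_rot: [-0.027, 0.7, 0.035, 0.712]
ft_force: [0.1, 0.1, 0.7]
grip_width: 0.996
```

Run:
```python
from h import *
o,R=st(); print(o["clock"],o["position"],jy(),R[:,0]);print(to([.4785,-.0185,.0616]))
```

```text
9.65 [ 0.4822 -0.0136  0.069 ] 5.025569721202967 [ 0.0163  0.0133 -0.9998]
[ 0.0073 -0.0047 -0.0042]
```

>>> play_rows(increments="0.005 -0.006 -0.004 0;0.003 -0.002 0 0.01;0 0 0 0")

```text
clock: 9.95
position: [0.4805, -0.021, 0.0621]
ee_rot: [-0.024, 0.7, 0.033, 0.713]
ft_force: [0.6, 0.4, 0.2]
grip_width: 0.999
```

Run:
```python
from h import *
o,R=st(); print(o["clock"],o["position"],jy(),R[:,0]);print(to([.4785,-.0185,.0616]))
```

```text
9.95 [ 0.4805 -0.021   0.0621] 4.540153579040538 [ 0.0182  0.0135 -0.9997]
[ 0.0005  0.0026 -0.0018]
```

>>> play_rows(increments="0 0.003 -0.002 0;0 0 0 0;0 0 0 0;0 0 0 0;0 0 0 0;0 0 0 0;0 0 0 0", hand=1, squeeze=25)

```text
clock: 10.65
position: [0.4786, -0.0177, 0.0636]
ee_rot: [-0.023, 0.699, 0.033, 0.714]
ft_force: [-0.2, 0.0, 0.1]
grip_width: 0.556
```

Run:
```python
from h import *
o,R=st(); print(o["clock"],o["position"],jy(),R[:,0],o["grip_width"],o["ft_force"])
```

```text
10.65 [ 0.4786 -0.0177  0.0636] 4.529832484257895 [ 0.0199  0.0146 -0.9997] 0.5563229096892974 [-0.1573  0.0274  0.1062]
```

>>> play_rows(increments="-0.03 0 0 0;-0.02 -0.02 0.01 0;-0.01 -0.04 0.015 0;0 -0.04 0.015 0;0 -0.03 0.01 0;0 0 0 0")

```text
clock: 11.25
position: [0.5386, -0.1468, 0.1237]
ee_rot: [-0.026, 0.7, 0.035, 0.713]
ft_force: [0.4, 0.2, -2.7]
grip_width: 0.553
```

Run:
```python
from h import *
o,R=st(); print(o["clock"],o["position"],jy(),R[:,0],o["grip_width"],o["ft_force"]); print(to([.5292,-.147,.104]))
```

```text
11.25 [ 0.5386 -0.1468  0.1237] 4.892378165928424 [ 0.0175  0.0138 -0.9998] 0.5531245384896283 [ 0.3865  0.2171 -2.6926]
[ 0.0195  0.0003 -0.0097]
```

>>> play_rows(increments="0.012 0 -0.008 0;0.01 -0.005 -0.003 0.01;0 -0.005 0 0;0 0 0 0")

```text
clock: 11.65
position: [0.526, -0.1565, 0.0974]
ee_rot: [-0.022, 0.702, 0.032, 0.712]
ft_force: [1.2, -0.2, -2.5]
grip_width: 0.558
```

Run:
```python
from h import *
o,R=st(); print(o["clock"],o["position"],jy(),R[:,0],o["grip_width"],o["ft_force"])
t=camera("top");s=camera("side")
crop(t,380,140,130,130,5,"t5.png"); crop(s,320,180,140,140,5,"s5.png")
```

```text
11.65 [ 0.526  -0.1565  0.0974] 4.3122948318148575 [ 0.0135  0.0149 -0.9998] 0.5581934369563623 [ 1.2283 -0.1635 -2.5443]
```

View pics/s5.png

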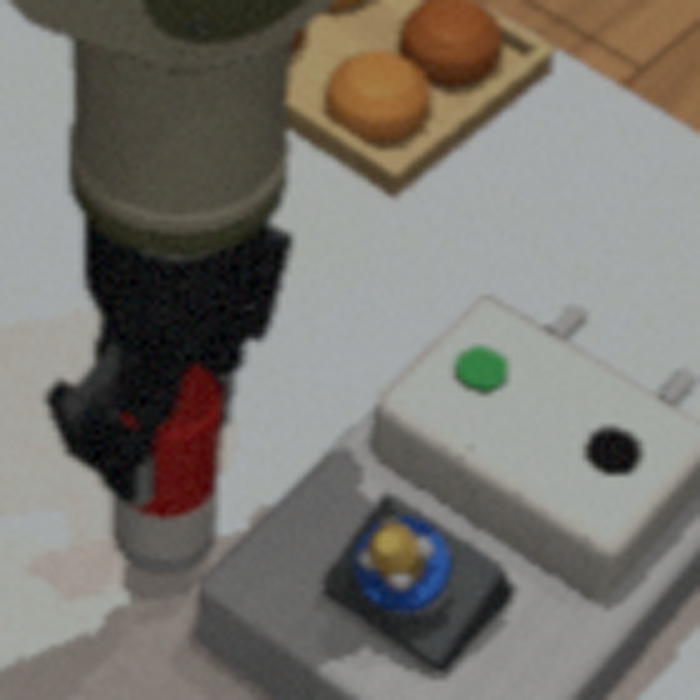

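View pics/t5.png

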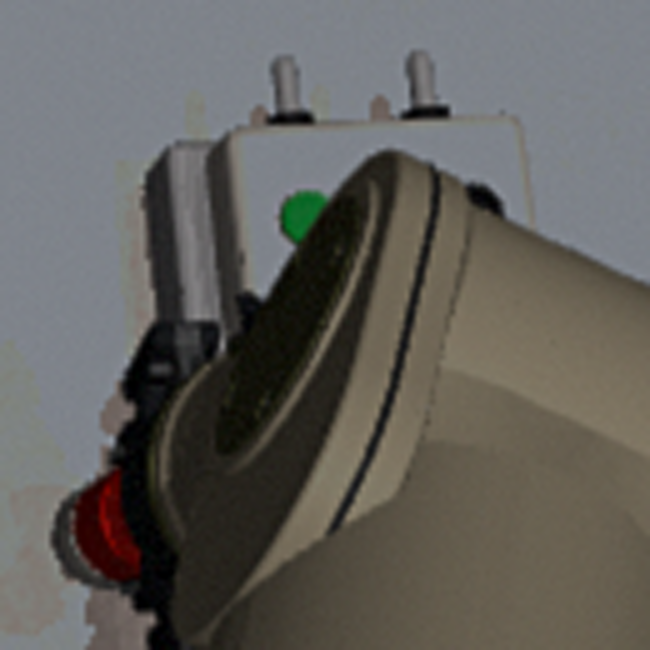

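>>> play_rows(increments="0 -0.006 0 0;0 -0.006 0 0;0 -0.006 0 0;0 -0.006 0 0", squeeze=20)

```text
clock: 12.15
position: [0.5293, -0.1777, 0.0983]
ee_rot: [-0.022, 0.701, 0.035, 0.712]
ft_force: [-2.6, 6.5, 3.3]
grip_width: 0.557
```

Run:
```python
from h import *
o,R=st(); print(o["clock"],o["position"],jy(),R[:,0],o["grip_width"],o["ft_force"])
s=camera("side")
crop(s,320,180,140,140,5,"s6.png")
```

```text
12.15 [ 0.5293 -0.1777  0.0983] 4.587957880153345 [ 0.0145  0.0196 -0.9997] 0.5571235008200338 [-2.6233  6.4821  3.2892]
```

View pics/s6.png

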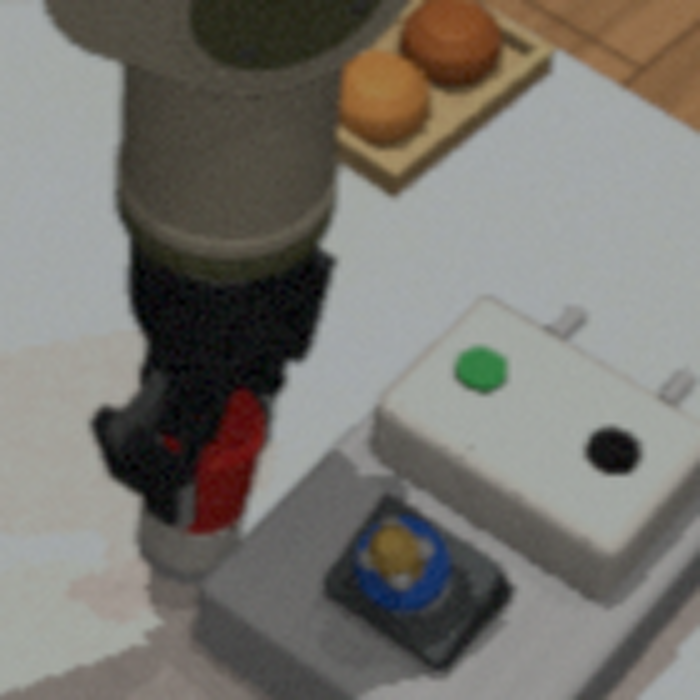

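>>> play_rows(increments="0 -0.006 -0.001 0;0 -0.006 -0.001 0;0 0 0 0")

```text
clock: 12.5
position: [0.5302, -0.1882, 0.0994]
ee_rot: [-0.021, 0.7, 0.037, 0.713]
ft_force: [-1.1, 1.6, -3.8]
grip_width: 0.559
```

Run:
```python
from h import *
o,R=st(); print(o["clock"],o["position"],jy(),R[:,0],o["grip_width"],o["ft_force"])
s=camera("side")
crop(s,320,180,140,140,5,"s7.png")
```

```text
12.5 [ 0.5302 -0.1882  0.0994] 4.690022747381301 [ 0.017   0.0245 -0.9996] 0.5594449267275049 [-1.149   1.5633 -3.7671]
```

View pics/s7.png

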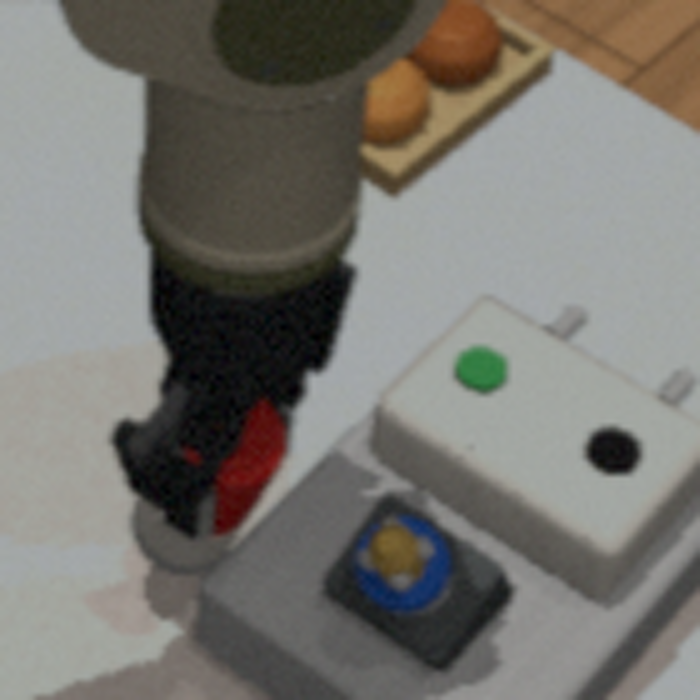

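>>> play_rows(increments="0 0 0 0;0 0.01 0 0;-0.02 0.02 -0.01 0;-0.04 0.02 -0.01 0;-0.05 0.01 -0.01 0;-0.04 0 -0.01 0;0 0 0 0", squeeze=60)

```text
clock: 13.25
position: [0.4802, -0.1326, 0.2519]
ee_rot: [-0.022, 0.701, 0.035, 0.712]
ft_force: [1.4, -0.9, -3.6]
grip_width: 0.551
```

Run:
```python
from h import *
o,R=st(); print(o["clock"],o["position"],jy(),R[:,0],o["grip_width"],o["ft_force"],o["joint_pos"])
s=camera("side");t=camera("top")
crop(s,310,100,140,140,5,"s8.png");crop(t,360,180,140,140,5,"t8.png")
```

```text
13.25 [ 0.4802 -0.1326  0.2519] 4.618482848920267 [ 0.0135  0.0187 -0.9997] 0.5511937186270002 [ 1.4146 -0.9059 -3.5741] [-0.5134  0.0138  0.7223  1.8078 -0.0313  1.3142  0.2973]
```

View pics/s8.png

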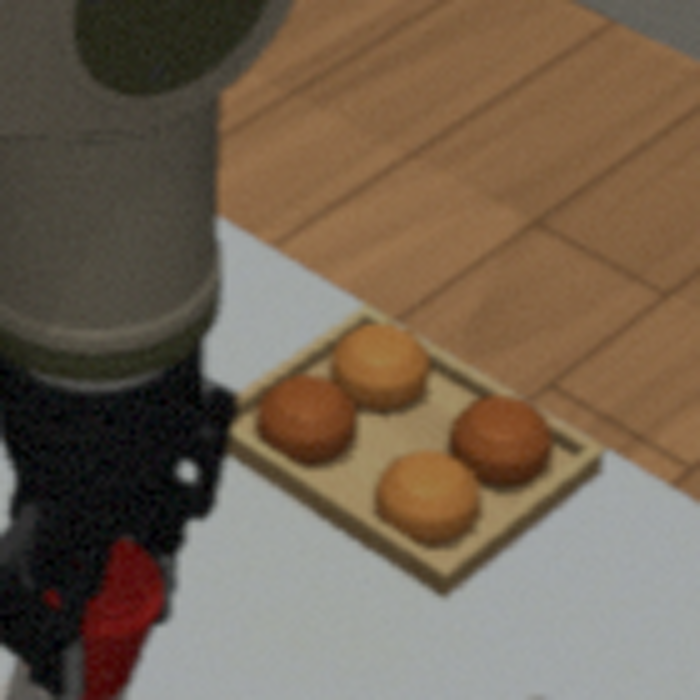

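View pics/t8.png

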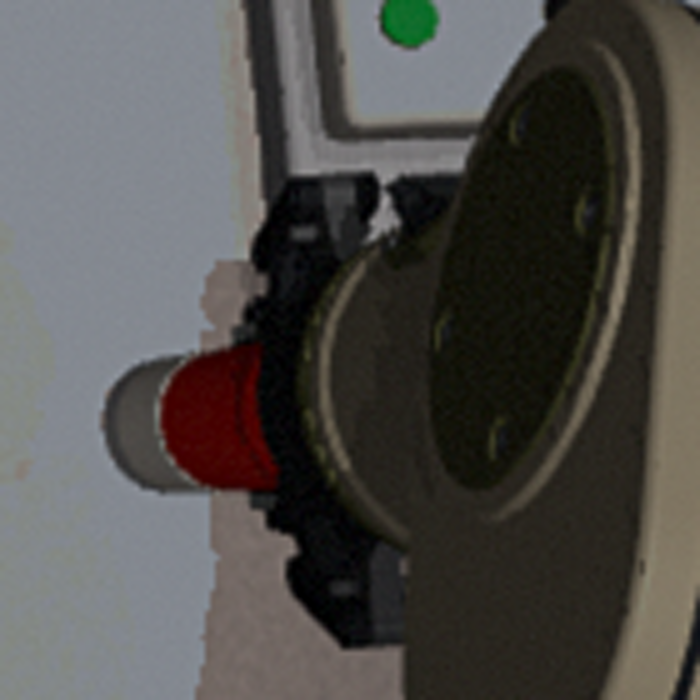

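>>> play_rows(increments="0 0 0 0.15;0 0 0 0.15;0 0 0 0.15;0 0 0 0.15;0 0 0 0.15;0 0 0 0.15;0 0 0 0.15;0 0 0 0.15;0 0 0 0.15;0 0 0 0.15;0 0 0 0.08;0 0 0 0")

```text
clock: 14.55
position: [0.471, -0.1294, 0.2229]
ee_rot: [0.481, 0.524, -0.489, 0.505]
ft_force: [-0.4, 0.7, -3.2]
grip_width: 0.548
```

Run:
```python
from h import *
o,R=st(); print(o["clock"],o["position"],jy(),R[:,0],o["grip_width"],o["ft_force"],o["joint_pos"])
s=camera("side");t=camera("top")
crop(s,260,120,140,140,5,"s9.png");crop(t,340,180,140,140,5,"t9.png")
yaw=np.radians(3.9);fx=np.array([np.cos(yaw),np.sin(yaw),0]);ax=-np.sin(np.radians(25))*fx+[0,0,np.cos(np.radians(25))]
G=np.array([.558,-.271,.085])+(.075+.0746)*ax; print(G, to(G+.011*R[:,0]))
```

```text
14.55 [ 0.471  -0.1294  0.2229] -86.6519707070429 [-0.0276  0.0107 -0.9996] 0.5479777748127922 [-0.4324  0.7222 -3.1817] [-0.5395  0.0481  0.75    1.8451 -0.039   1.2907 -1.2905]
[ 0.4949 -0.2753  0.2206] [0.0115 0.0147 0.1472]
```

View pics/s9.png

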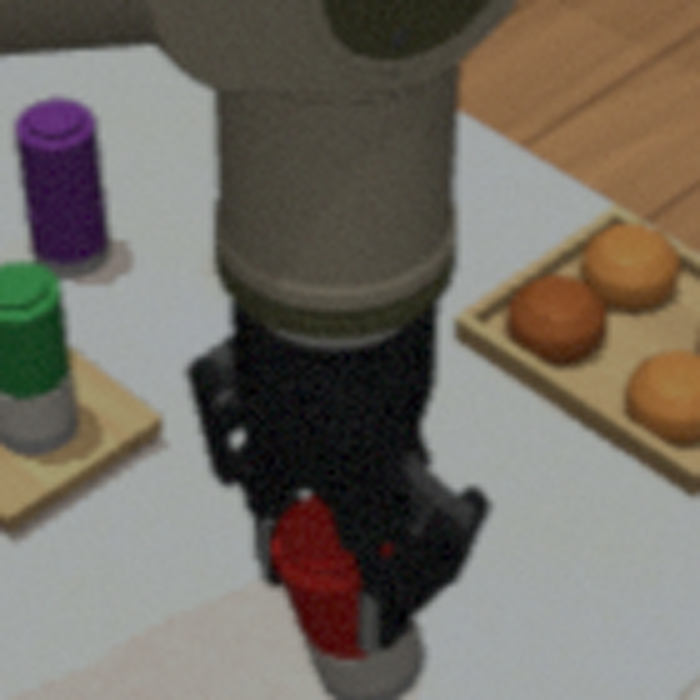

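View pics/t9.png

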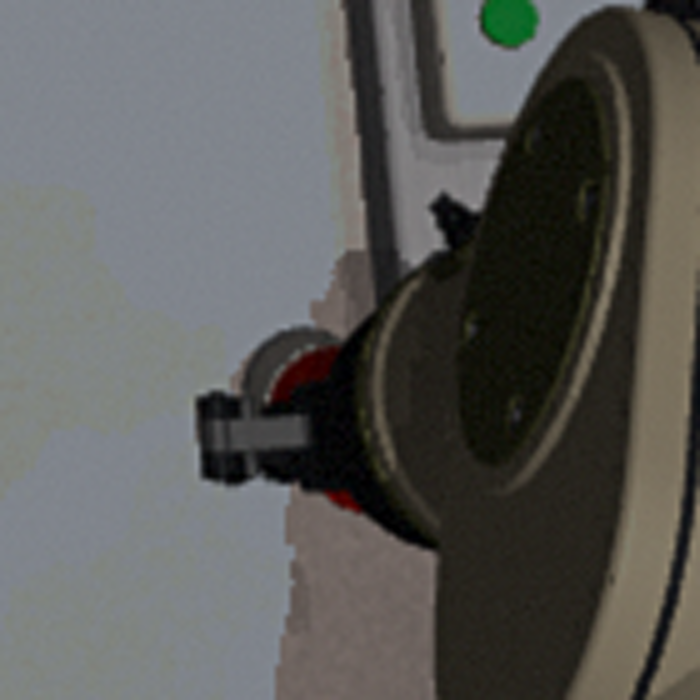

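>>> play_rows(increments="-0.01 0.003 0.04 0;-0.005 0.003 0.04 0;-0.002 0.003 0.035 0;-0.001 0.002 0.015 0;0 0 0 0")

```text
clock: 15.15
position: [0.4918, -0.2612, 0.2365]
ee_rot: [0.474, 0.53, -0.484, 0.509]
ft_force: [1.0, 0.2, -4.4]
grip_width: 0.545
```

```bash
cat >> h.py <<'E'
yaw=np.radians(3.9);fx=np.array([np.cos(yaw),np.sin(yaw),0]);ax=-np.sin(np.radians(25))*fx+np.array([0,0,np.cos(np.radians(25))])
root=np.array([.558,-.271,.085])
def tgt(d):
    o,R=st(); return to(root+(d+.0746)*ax+.011*R[:,0])
E
python3 - <<'E'
from h import *
o,R=st(); print(o["clock"],o["position"],jy(),R[:,0],o["grip_width"],o["ft_force"],o["joint_pos"]); print(tgt(.075))
s=camera("side");t=camera("top")
crop(s,320,170,140,140,5,"s10.png");crop(t,400,170,120,120,5,"t10.png")
E
```

```text
15.15 [ 0.4918 -0.2612  0.2365] -85.36216214993081 [-0.0311  0.0099 -0.9995] 0.545296191995556 [ 0.9534  0.1591 -4.3825] [-0.3125  0.262   0.8561  1.6591 -0.1947  1.3451 -0.913 ]
[0.0267 0.0025 0.0145]
```

View pics/s10.png

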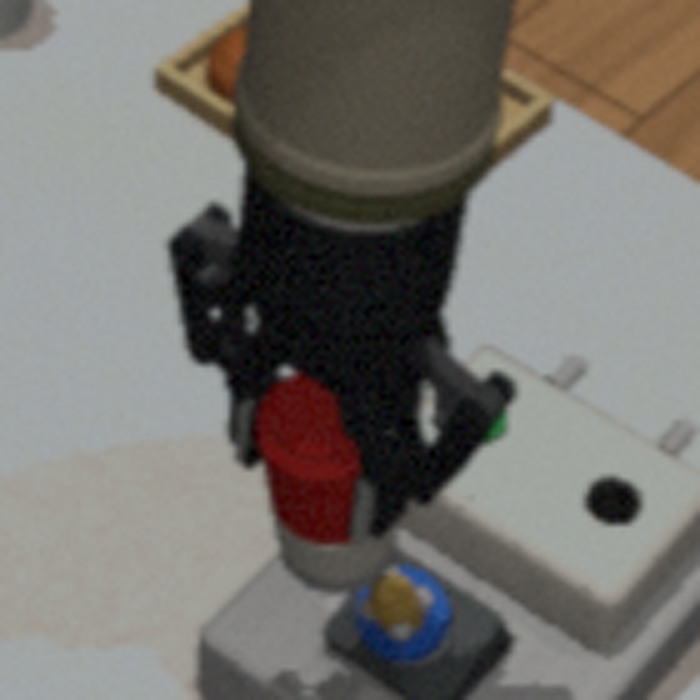

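View pics/t10.png

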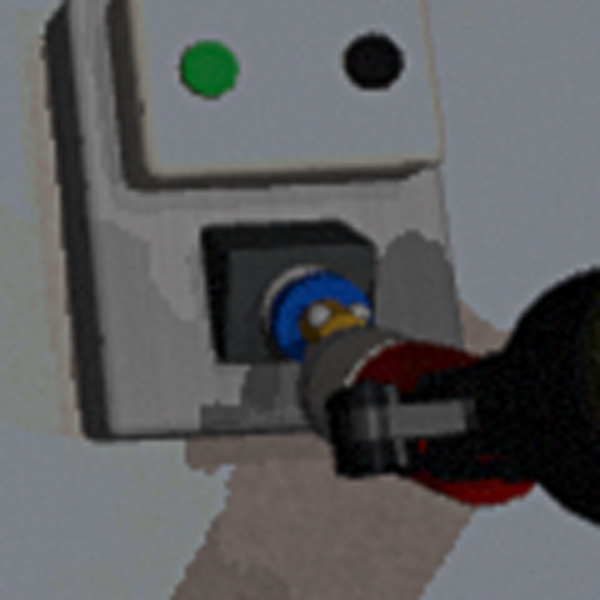

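```bash
cat >> h.py <<'E'
def overlay(c,x,y,w,h,s,name,th=25,L=.0746,off=0.0):
    o,R=st(); G=o["position"]-.011*R[:,0]
    a=-np.sin(np.radians(th))*fx+np.array([0,0,np.cos(np.radians(th))])
    im=cv2.resize(c["img"][y:y+h,x:x+w],None,fx=s,fy=s,interpolation=cv2.INTER_CUBIC)
    e1=np.array([-fx[1],fx[0],0]); e2=np.cross(a,e1); G=G+off*e2
    P=lambda X:tuple(int(v) for v in ((proj(c,X)-[x,y])*s+s/2))
    for d,r,col in((-L,.024,(255,255,0)),(.1-L,.024,(0,255,255)),(.105-L,.017,(0,255,0))):
        for k in range(60):
            q=k*np.pi/30; cv2.circle(im,P(G+d*a+r*(np.cos(q)*e1+np.sin(q)*e2)),1,col,-1)
    for d in(0,.024,.037,.054): cv2.circle(im,P(root+d*ax),2,(255,0,255),-1)
    cv2.imwrite("pics/"+name,im)
E
python3 - <<'E'
from h import *
s=camera("side");t=camera("top")
overlay(s,350,220,90,90,7,"s11.png");overlay(t,430,200,90,90,7,"t11.png")
E
```

```text
(no output)
```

View pics/s11.png

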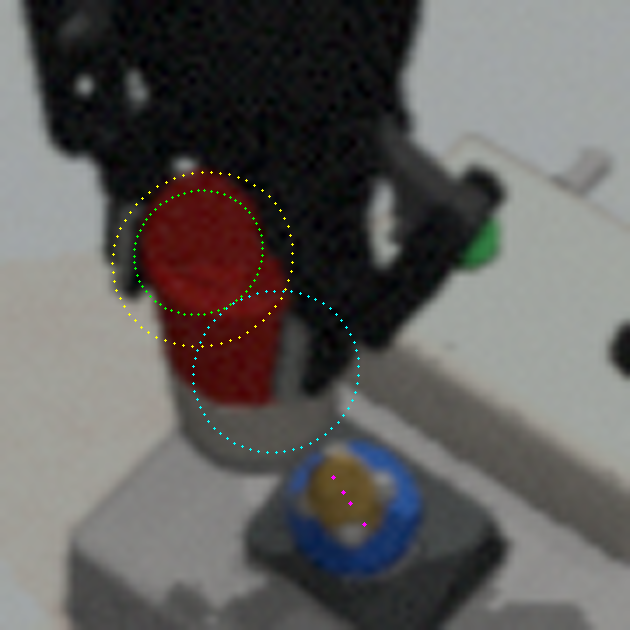

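View pics/t11.png

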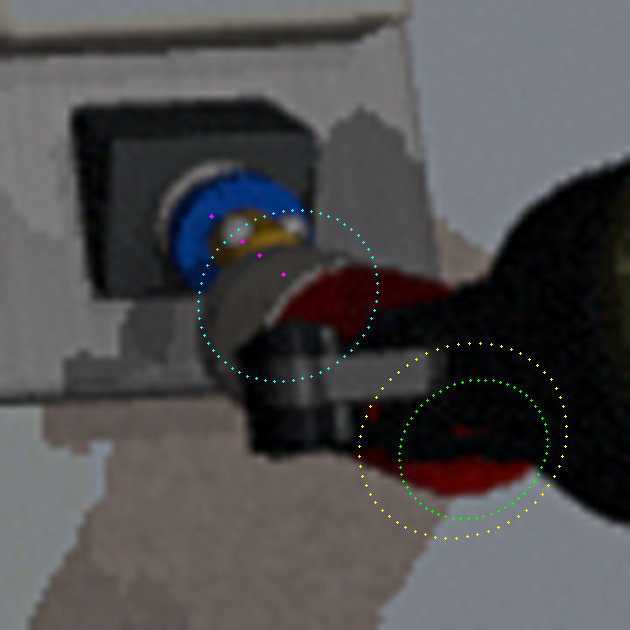

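Run:
```python
from h import *
s=camera("side");t=camera("top")
overlay(s,350,220,90,90,7,"s12.png",14);overlay(t,430,200,90,90,7,"t12.png",14)
o,R=st(); print(R,o["position"])
a=-np.sin(np.radians(14))*fx+np.array([0,0,np.cos(np.radians(14))])
for d in(.065,.05): print(to(root+d*ax+.0746*a+.011*R[:,0]))
```

```text
[[-0.0297  0.996   0.084 ]
 [ 0.0124  0.0844 -0.9964]
 [-0.9995 -0.0286 -0.0149]] [ 0.4925 -0.2575  0.237 ]
[0.0309 0.0192 0.0186]
[0.0443 0.0259 0.0189]
```

View pics/s12.png

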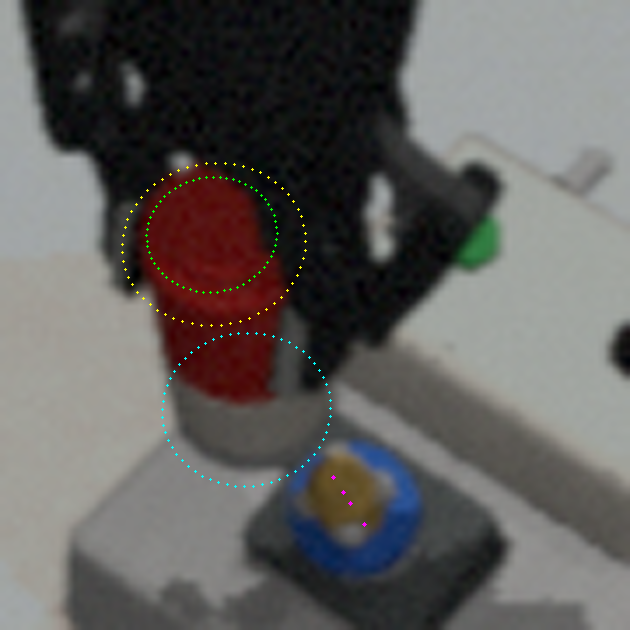

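View pics/t12.png

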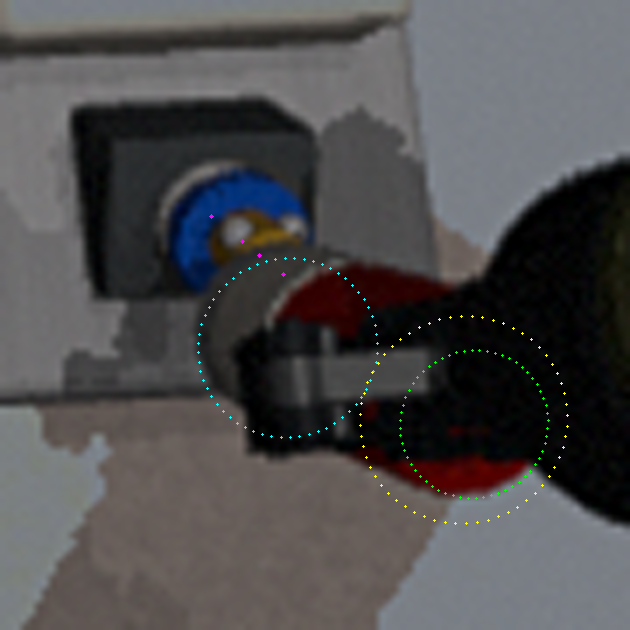

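Run:
```python
from h import *
s=camera("side");t=camera("top")
A=lambda p:(p[0]/7-.43+430,p[1]/7-.43+200);B=lambda p:(p[0]/7-.43+350,p[1]/7-.43+220)
m,r=tri([ray(t,*A((286,337))),ray(s,*B((257,393)))]);print("mouth",m,r)
o,R=st();G=o["position"]-.011*R[:,0];print(G,G-m,np.linalg.norm(G-m),np.degrees(np.arctan2((m-G)@fx,(G-m)[2])),o["clock"])
import cv2
im=t["img"][225:285,440:520];im=cv2.convertScaleAbs(im,alpha=2.2,beta=10);cv2.imwrite("pics/t13.png",cv2.resize(im,None,fx=9,fy=9,interpolation=cv2.INTER_CUBIC))
im=s["img"][235:300,350:410];im=cv2.convertScaleAbs(im,alpha=1.5,beta=10);cv2.imwrite("pics/s13.png",cv2.resize(im,None,fx=9,fy=9,interpolation=cv2.INTER_CUBIC))
```

```text
mouth [ 0.5144 -0.2558  0.1783] [np.float64(0.001157829898504944), np.float64(0.0011578298985048731)]
[ 0.4928 -0.258   0.2482] [-0.0217 -0.0022  0.0699] 0.07321933823310157 17.27840287590366 15.55
```

View pics/t13.png

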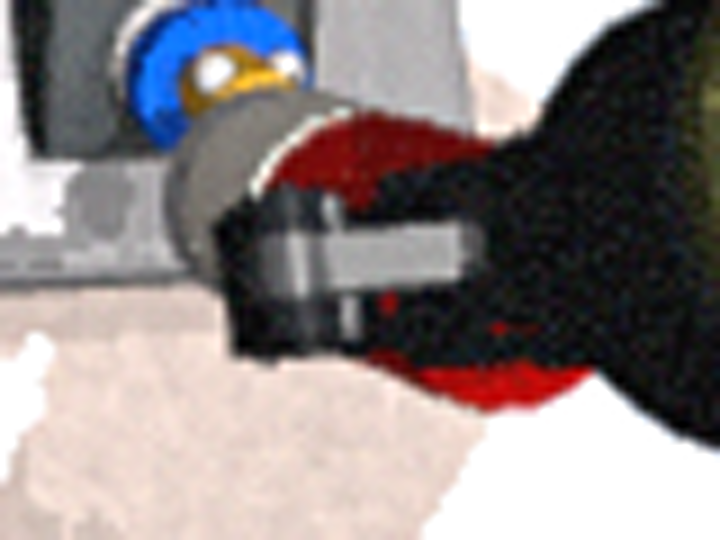

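View pics/s13.png

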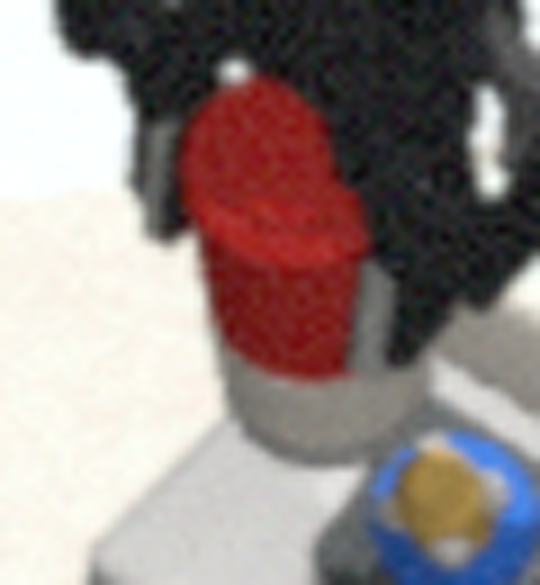

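>>> play_rows(increments="0 0.009 0.01 0;0.005 0.008 0.009 0;0.012 0 0 0;0.008 0 0 0;0 0 0 0")

```text
clock: 16.05
position: [0.511, -0.2722, 0.2101]
ee_rot: [0.474, 0.532, -0.48, 0.511]
ft_force: [0.0, -0.3, -2.7]
grip_width: 0.548
```

```bash
cat >> h.py <<'E'
def look(n):
    o,R=st(); print(o["clock"],o["position"],"yaw",jy(),"tx",R[:,0],o["grip_width"],"F",o["ft_force"],"Fax",o["ft_force"]@ax)
    G=o["position"]-.011*R[:,0]; q=G-root; d=q@ax; lat=q-d*ax; print("G axial",d,"lat fx' ",lat@np.cross([-fx[1],fx[0],0],ax),"lat y",lat@np.array([-fx[1],fx[0],0]))
    s=camera("side");t=camera("top")
    ims=[]
    for c,x,y,w,h,a in((t,430,205,70,75,2.0),(s,350,235,70,75,1.4)):
        im=cv2.convertScaleAbs(c["img"][y:y+h,x:x+w],alpha=a,beta=8); ims.append(cv2.resize(im,None,fx=5.6,fy=5.6,interpolation=cv2.INTER_CUBIC))
    cv2.imwrite("pics/"+n,np.hstack(ims))
E
python3 -c "
from h import *
look('l1.png')"
```

```text
16.05 [ 0.511  -0.2722  0.2101] yaw -84.94452779694538 tx [-0.0285  0.0143 -0.9995] 0.5482326031183933 F [ 0.0138 -0.2614 -2.6705] Fax -2.418575110254823
G axial 0.14306691530312887 lat fx'  0.015168763978160603 lat y 0.0017788932568924029
```

View pics/l1.png

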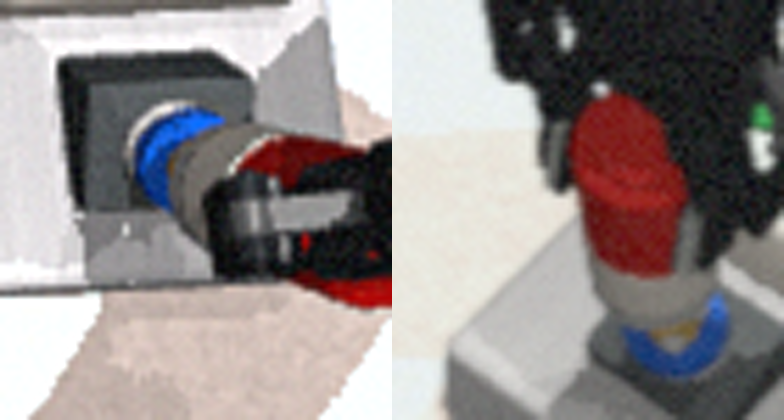

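>>> play_rows(increments="0.008 0.002 0.002 0;0.008 0.003 0 0;0.008 0.003 0 0;0 0 0 0", squeeze=30)

```text
clock: 16.55
position: [0.5184, -0.2742, 0.1856]
ee_rot: [0.474, 0.532, -0.481, 0.511]
ft_force: [-2.0, -2.5, -6.1]
grip_width: 0.55
```

```bash
python3 -c "
from h import *
look('l2.png')"
```

```text
16.55 [ 0.5184 -0.2742  0.1856] yaw -84.97429870505272 tx [-0.0278  0.0132 -0.9995] 0.5496502054566538 F [-2.024  -2.4828 -6.0653] Fax -4.572238420239582
G axial 0.11777882169135309 lat fx'  0.011435986095198247 lat y -0.0006756124716264624
```

View pics/l2.png

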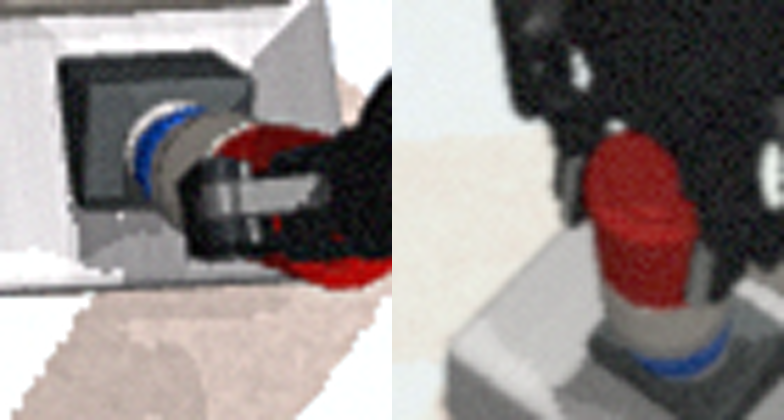

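>>> play_rows(increments="0.002 -0.005 0 0;0.002 -0.005 0 0;0 -0.004 0 0", squeeze=20)

```text
clock: 16.95
position: [0.5095, -0.2748, 0.1843]
ee_rot: [0.476, 0.529, -0.477, 0.516]
ft_force: [7.3, -0.8, -3.1]
grip_width: 0.548
```

```bash
python3 -c "
from h import *
look('l3.png')"
```

```text
16.95 [ 0.5095 -0.2748  0.1843] yaw -84.81238679461545 tx [-0.0148  0.0113 -0.9998] 0.5483098924459088 F [ 7.2669 -0.7964 -3.1407] Fax -5.8875751418347155
G axial 0.1204855544658626 lat fx'  0.0026814504693127264 lat y -0.0006019419876591894
```

View pics/l3.png

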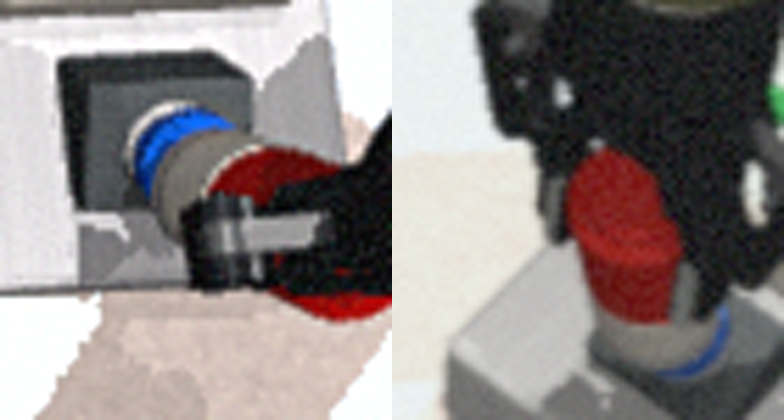

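>>> play_rows(increments="0.003 -0.004 0 0;0.004 -0.003 0 0")

```text
clock: 17.25
position: [0.5075, -0.2754, 0.1818]
ee_rot: [0.479, 0.525, -0.474, 0.52]
ft_force: [5.2, -0.2, 5.5]
grip_width: 0.548
```

```bash
python3 -c "
from h import *
look('l4.png')"
```

```text
17.25 [ 0.5075 -0.2754  0.1818] yaw -84.67649063497007 tx [-0.0007  0.0095 -1.    ] 0.5478176409489306 F [ 5.2123 -0.2078  5.5279] Fax 2.818220422840137
G axial 0.11915635934364427 lat fx'  -0.0003824118779976344 lat y -0.001057878306529942
```

View pics/l4.png

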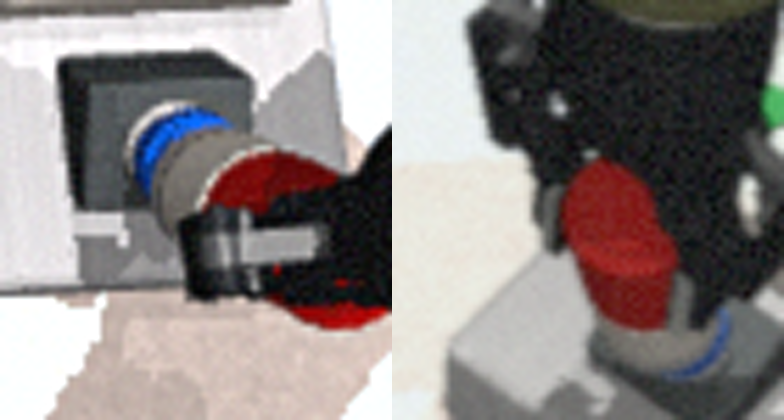

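>>> play_rows(increments="0 0 0 0;0.003 0.0012 0 0;0.004 0.0015 0 0", squeeze=80)

```text
clock: 17.65
position: [0.5118, -0.2759, 0.1775]
ee_rot: [0.48, 0.523, -0.473, 0.522]
ft_force: [-0.2, 1.5, 5.3]
grip_width: 0.545
```

```bash
python3 -c "
from h import *
look('l5.png')"
```

```text
17.65 [ 0.5118 -0.2759  0.1775] yaw -84.67800002433054 tx [ 0.0061  0.0087 -0.9999] 0.5446073134822906 F [-0.1597  1.5253  5.3487] Fax 4.871082746959005
G axial 0.11350144535210753 lat fx'  0.0015897531262949018 lat y -0.0018081183072381525
```

>>> play_rows(increments="0.005 0.001 0 0;0.005 0.0015 0 0;0.004 0.0015 0 0")

```text
clock: 18.05
position: [0.5166, -0.2749, 0.1625]
ee_rot: [0.48, 0.523, -0.472, 0.523]
ft_force: [1.3, 0.1, 5.2]
grip_width: 0.548
```

```bash
python3 -c "
from h import *
look('l6.png')"
```

```text
18.05 [ 0.5166 -0.2749  0.1625] yaw -84.63935198083416 tx [ 0.0073  0.0089 -0.9999] 0.5475128439489718 F [1.2715 0.1141 5.1831] Fax 4.1580884380428955
G axial 0.09783954233715564 lat fx'  -0.0003184801184657578 lat y -0.001136094977786214
```

View pics/l6.png

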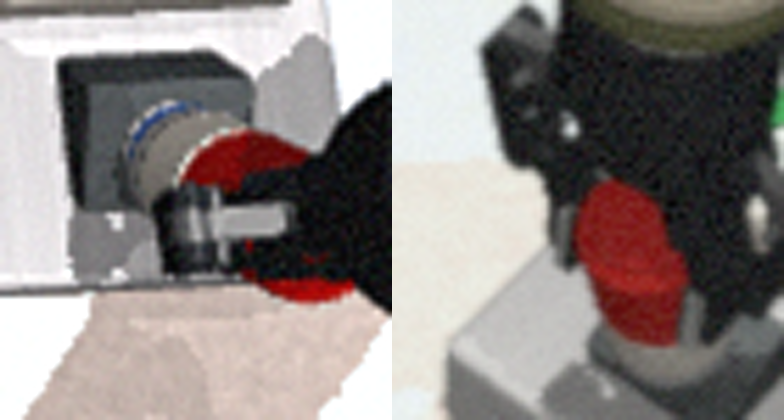

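>>> play_rows(increments="0.004 0.0015 0 0;0.004 0.0018 0 0;0.004 0.0018 0 0;0.004 0.0018 0 0", squeeze=110)

```text
clock: 18.55
position: [0.5195, -0.2756, 0.1568]
ee_rot: [0.482, 0.525, -0.471, 0.519]
ft_force: [-29.4, 13.9, 56.1]
grip_width: 0.542
```

```bash
python3 -c "
from h import *
look('l7.png')"
```

```text
18.55 [ 0.5195 -0.2756  0.1568] yaw -84.8037766675415 tx [ 0.0036  0.0175 -0.9998] 0.5423365949309074 F [-29.4446  13.8753  56.0601] Fax 62.82392465328133
G axial 0.0914630538195872 lat fx'  -0.00011538735243314316 lat y -0.002188461818637504
```

View pics/l7.png

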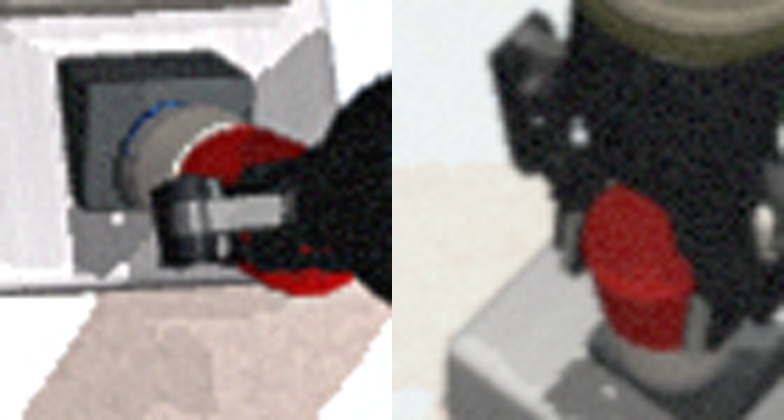

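>>> play_rows(increments="0.003 0.0013 -0.001 0")

```text
clock: 18.75
position: [0.5194, -0.2754, 0.1575]
ee_rot: [0.483, 0.526, -0.471, 0.518]
ft_force: [-14.6, 4.0, 30.5]
grip_width: 0.543
```

```bash
python3 -c "
from h import *
look('l8.png')
for i in range(6): camera('side')
o,R=st();print(o['clock'],o['position'],o['ft_force'])"
```

```text
18.75 [ 0.5194 -0.2754  0.1575] yaw -84.8833568833416 tx [ 0.0038  0.0198 -0.9998] 0.5426152025120513 F [-14.6002   4.0262  30.4702] Fax 33.6556853534421
G axial 0.0921007625211259 lat fx'  6.986725213227299e-05 lat y -0.0019310486407211993
19.15 [ 0.5194 -0.2755  0.1573] [-20.0357   7.0386  40.4698]
```

>>> play_rows(increments="0.002 0.0009 0 0")

```text
clock: 19.25
position: [0.5194, -0.2755, 0.1578]
ee_rot: [0.484, 0.526, -0.471, 0.517]
ft_force: [-10.1, 6.5, 21.6]
grip_width: 0.544
```

```bash
python3 -c "
from h import *
for i in range(8): camera('side')
look('l9.png')
s=camera('side');t=camera('top')
overlay(s,350,230,90,85,7,'s20.png',25,.0765);overlay(t,425,200,90,85,7,'t20.png',25,.0765)
cv2.imwrite('pics/top_end.png',t['img']);crop(s,200,110,120,120,5,'s_shelf_end.png')
"
```

```text
19.65 [ 0.5194 -0.2755  0.1576] yaw -84.91569136047322 tx [ 0.0031  0.0216 -0.9998] 0.5437677297878302 F [-14.1481   6.7367  29.4015] Fax 32.4186138287215
G axial 0.09218701163024323 lat fx'  6.149298871168053e-05 lat y -0.002100940657688611
```

View pics/s20.png

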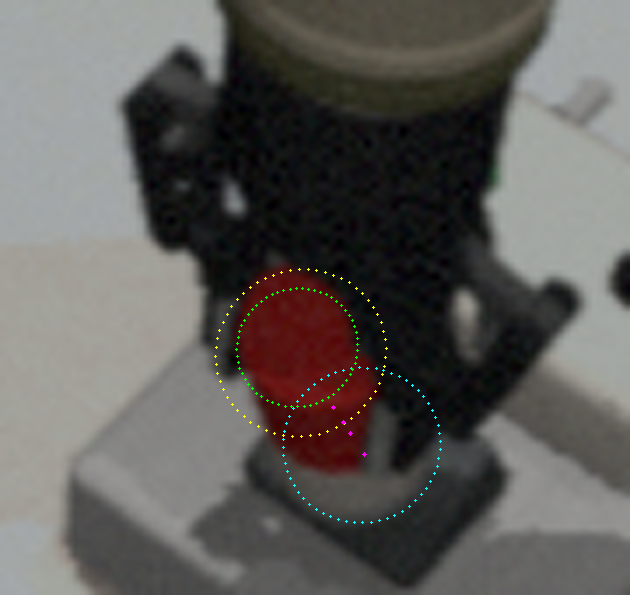

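View pics/t20.png

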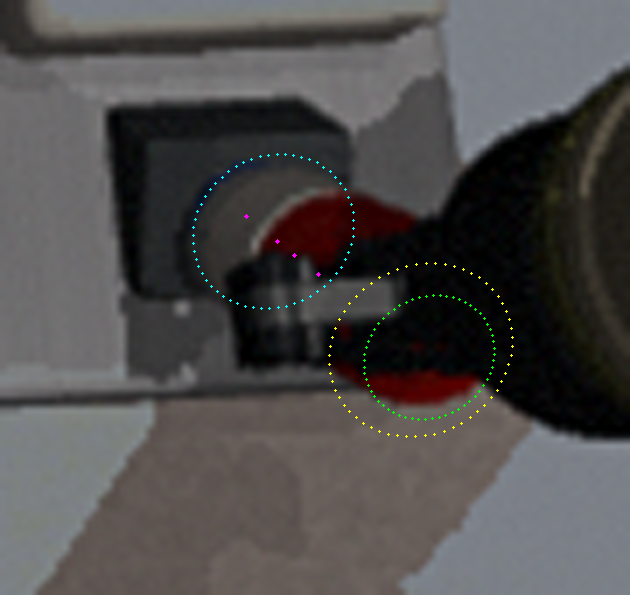

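View pics/s_shelf_end.png

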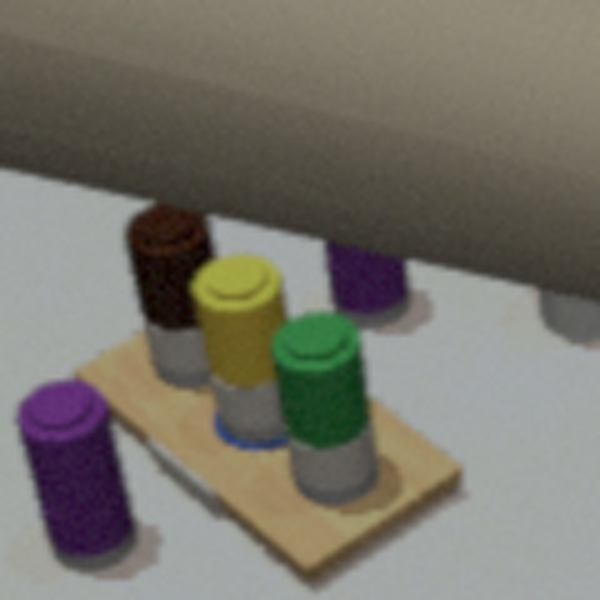

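```bash
python3 -c "
from h import *
s=camera('side');t=camera('top')
for c,x,y,w,h,a,n in((t,445,215,50,50,3.5,'ez_t.png'),(s,380,265,40,45,2.2,'ez_s.png')):
    im=cv2.convertScaleAbs(c['img'][y:y+h,x:x+w],alpha=a,beta=5); cv2.imwrite('pics/'+n,cv2.resize(im,None,fx=13,fy=13,interpolation=cv2.INTER_CUBIC))
"
```

```text
(no output)
```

View pics/ez_t.png

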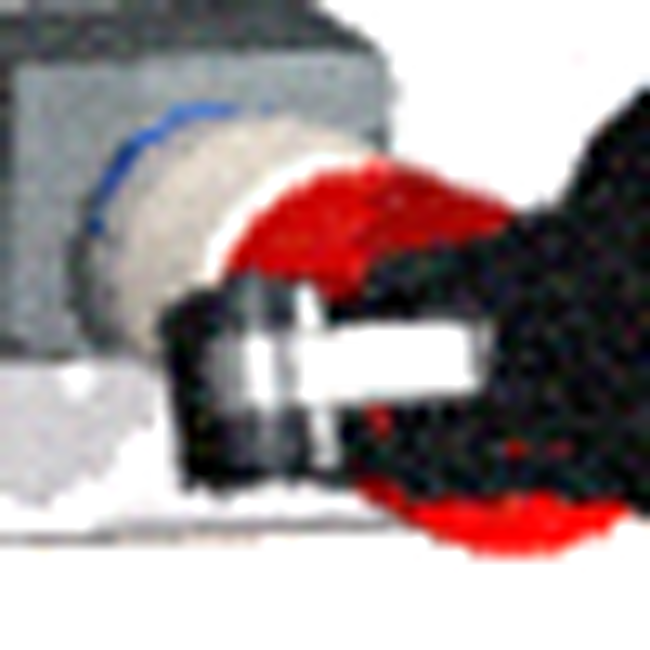

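View pics/ez_s.png

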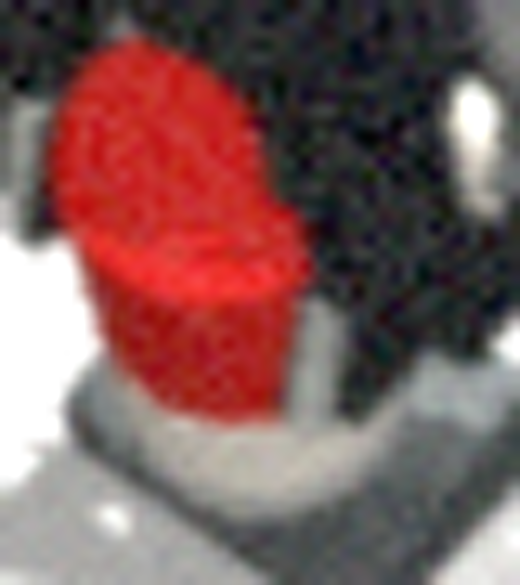

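```bash
python3 -c "
from h import *
s=camera('side');t=camera('top')
T=lambda p:(p[0]/13-.46+445,p[1]/13-.46+215);S=lambda p:(p[0]/13-.46+380,p[1]/13-.46+265)
for st_ in (((290,115),(510,210)),((310,125),(505,205))):
  for ss in (((85,265),(130,390)),((88,275),(125,385)),((50,160),(130,390))):
    n1=np.cross(ray(t,*T(st_[0]))[1],ray(t,*T(st_[1]))[1]);n2=np.cross(ray(s,*S(ss[0]))[1],ray(s,*S(ss[1]))[1])
    a=np.cross(n1,n2);a/=np.linalg.norm(a);a*=np.sign(a[2]);print(a,np.degrees(np.arccos(a[2])),'vs nipple',np.degrees(np.arccos(a@ax)))
# expected projected direction of nipple axis at can
o=root+.06*ax
for c in(t,s):
    for off in ([0,0,0],):
        d=proj(c,o+.03*ax)-proj(c,o-.03*ax);print('axis px dir',d)
"
```

```text
[-0.2975  0.0124  0.9546] 17.322556497915254 vs nipple 7.995873581985957
[-0.3156 -0.0348  0.9483] 18.512777321699478 vs nipple 6.546143848398367
[-0.307  -0.012   0.9516] 17.890973936492532 vs nipple 7.134085406613035
[-0.2757  0.0495  0.96  ] 16.266376260763742 vs nipple 9.987961164398586
[-0.2935  0.0023  0.9559] 17.069906165998397 vs nipple 8.07692012226716
[-0.285   0.0251  0.9582] 16.625365729748438 vs nipple 8.933234944763516
axis px dir [12.3472 10.0276]
axis px dir [-5.2023 -7.8495]
```

>>> play_rows(increments="0.003 0 0 0;0.003 -0.003 0 0;0.003 -0.003 0 0;0.003 -0.003 0 0", squeeze=25)

```text
clock: 20.45
position: [0.5173, -0.2757, 0.1564]
ee_rot: [0.488, 0.522, -0.465, 0.522]
ft_force: [1.7, 3.9, 19.2]
grip_width: 0.543
```

```bash
cat >> h.py <<'E'
def ez(n):
    s=camera('side');t=camera('top'); ims=[]
    for c,x,y,w,h,a in((t,445,215,50,50,3.0),(s,378,262,46,50,2.2)):
        im=cv2.convertScaleAbs(c['img'][y:y+h,x:x+w],alpha=a,beta=5); ims.append(cv2.resize(im,None,fx=8,fy=8,interpolation=cv2.INTER_CUBIC))
    cv2.imwrite('pics/'+n,np.hstack(ims))
E
python3 -c "
from h import *
look('l10.png'); ez('e1.png')"
```

```text
20.45 [ 0.5173 -0.2757  0.1564] yaw -84.7426521529181 tx [ 0.0218  0.0246 -0.9995] 0.5431324431152793 F [ 1.695   3.9411 19.2289] Fax 16.59931136552195
G axial 0.09208855205328031 lat fx'  -0.0025413131841725 lat y -0.0022148650910990414
```

View pics/e1.png

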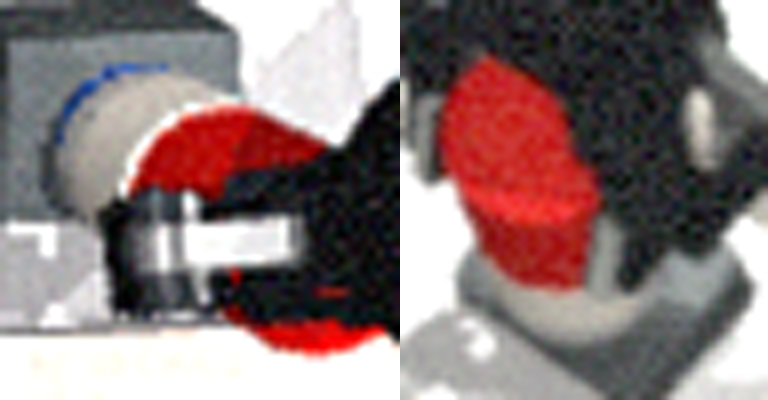

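>>> play_rows(increments="0.003 -0.003 0 0;0.003 -0.004 0 0;0.003 -0.004 0 0")

```text
clock: 20.95
position: [0.5159, -0.2759, 0.1553]
ee_rot: [0.492, 0.518, -0.459, 0.529]
ft_force: [6.2, 3.0, 16.6]
grip_width: 0.542
```

```bash
python3 -c "
from h import *
look('l11.png'); ez('e2.png')"
```

```text
20.95 [ 0.5159 -0.2759  0.1553] yaw -84.48505198002707 tx [ 0.043   0.0239 -0.9988] 0.5424285219896311 F [ 6.1908  2.9516 16.5936] Fax 12.343723483670736
G axial 0.09180054783982561 lat fx'  -0.004411149537617308 lat y -0.0022396417633417684
```

View pics/e2.png

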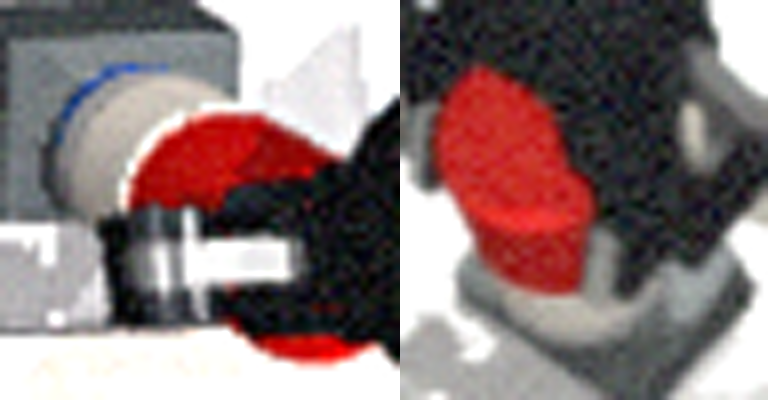

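```bash
cat >> h.py <<'E'
def axis(tp,sp):
    s=camera('side');t=camera('top')
    T=lambda p:(p[0]/8-.44+445,p[1]/8-.44+215);S=lambda p:((p[0]-400)/8-.44+378,p[1]/8-.44+262)
    n1=np.cross(ray(t,*T(tp[0]))[1],ray(t,*T(tp[1]))[1]);n2=np.cross(ray(s,*S(sp[0]))[1],ray(s,*S(sp[1]))[1])
    a=np.cross(n1,n2);a/=np.linalg.norm(a);a*=np.sign(a[2]);print(a,np.degrees(np.arccos(a[2])),'vs nipple',np.degrees(np.arccos(a@ax)))
    # single-view estimate: assume axis lies in filler xz plane
    for n in(n1,n2):
        # a = -sin th fx + cos th z ; n.a=0
        print('  single',np.degrees(np.arctan2(n[2],n@fx)) if n@fx*n[2]>0 else np.degrees(np.arctan2(-n[2],-(n@fx))))
def sil():
    s=camera('side');t=camera('top');
E
python3 -c "
from h import *
axis(((195,82),(338,158)),((462,195),(505,285)))
s=camera('side');t=camera('top')
for th in(15,20,25,30):
    a=-np.sin(np.radians(th))*fx+np.array([0,0,np.cos(np.radians(th))])
    m=root+.016*ax
    for c,e in((t,'top'),(s,'side')):
        v=m+.05*a+c['R'].T@c['t']; n=np.cross(a,v); n/=np.linalg.norm(n)
        for sg in(1,-1):
            p=proj(c,m+sg*.024*n+.01*a);q=proj(c,m+sg*.024*n+.09*a)
            print(th,e,sg,'p',(p-[445,215])*8 if e=='top' else (p-[378,262])*8+[400,0],'slope dy/dx',(q-p)[1]/(q-p)[0])
"
```

```text
[-0.4911 -0.4045  0.7715] 39.51025204744436 vs nipple 23.378837876076375
  single -159.62163883896315
  single -159.07177423445475
15 top 1 p [190.1211  60.0367] slope dy/dx 0.286530567924409
15 top -1 p [122.1365 234.8841] slope dy/dx 0.44986707990658703
15 side 1 p [485.5899 242.6535] slope dy/dx 4.446003521977781
15 side -1 p [665.9514 214.7618] slope dy/dx 7.766769976820639
20 top 1 p [207.6003  71.4491] slope dy/dx 0.5033347255667996
20 top -1 p [104.9548 229.8896] slope dy/dx 0.6805459902154959
20 side 1 p [487.9337 261.4015] slope dy/dx 2.313443403755181
20 side -1 p [659.5593 201.0886] slope dy/dx 3.254293082628701
25 top 1 p [220.4358  83.5702] slope dy/dx 0.718570044364157
25 top -1 p [ 92.2137 224.1841] slope dy/dx 0.9147689254641146
25 side 1 p [495.874 283.729] slope dy/dx 1.319690089241053
25 side -1 p [647.5939 184.1132] slope dy/dx 1.7382483287048072
30 top 1 p [229.5243  95.2163] slope dy/dx 0.9363666208804696
30 top -1 p [ 82.9636 218.8592] slope dy/dx 1.1553990709707527
30 side 1 p [511.7691 306.6451] slope dy/dx 0.7350429921343539
30 side -1 p [627.7982 166.8368] slope dy/dx 0.9727725097135775
```

>>> play_rows(increments="0.003 -0.004 0 0;0.003 -0.005 0 0;0.003 -0.005 0 0;0.003 -0.005 0 0")

```text
clock: 21.75
position: [0.5141, -0.276, 0.1537]
ee_rot: [0.497, 0.509, -0.449, 0.54]
ft_force: [10.0, 3.0, 13.5]
grip_width: 0.543
```

```bash
python3 -c "
from h import *
look('l12.png'); ez('e3.png')"
```

```text
21.75 [ 0.5141 -0.276   0.1537] yaw -84.0623909642791 tx [ 0.0782  0.0209 -0.9967] 0.5426556640580612 F [ 9.9841  2.9633 13.5041] Fax 7.943990386068912
G axial 0.09122384938051925 lat fx'  -0.0071387260994209365 lat y -0.0022100996026333287
```

View pics/e3.png

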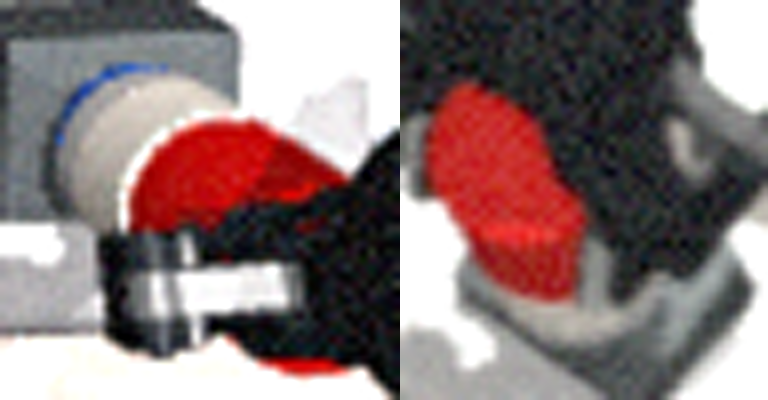

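>>> play_rows(increments="0.004 -0.004 0 0;0.004 -0.002 0 0;0.004 -0.001 0 0", squeeze=90)

```text
clock: 22.25
position: [0.5145, -0.2764, 0.1528]
ee_rot: [0.502, 0.506, -0.443, 0.544]
ft_force: [-21.8, 11.1, 47.9]
grip_width: 0.539
```

```bash
python3 -c "
from h import *
look('l13.png')
for i in range(6): camera('side')
o,R=st();print(o['clock'],o['position'],R[:,0],o['ft_force'],o['ft_force']@ax);ez('e4.png')"
```

```text
22.25 [ 0.5145 -0.2764  0.1528] yaw -83.94089896068112 tx [ 0.0951  0.0251 -0.9952] 0.5386443003786389 F [-21.8496  11.1135  47.9499] Fax 52.35051674655206
G axial 0.09032329098999993 lat fx'  -0.007287406780386373 lat y -0.00259102397514447
22.65 [ 0.5144 -0.2764  0.1528] [ 0.095   0.0253 -0.9952] [-17.4758  10.5924  44.4923] 47.38771859104291
```

View pics/e4.png

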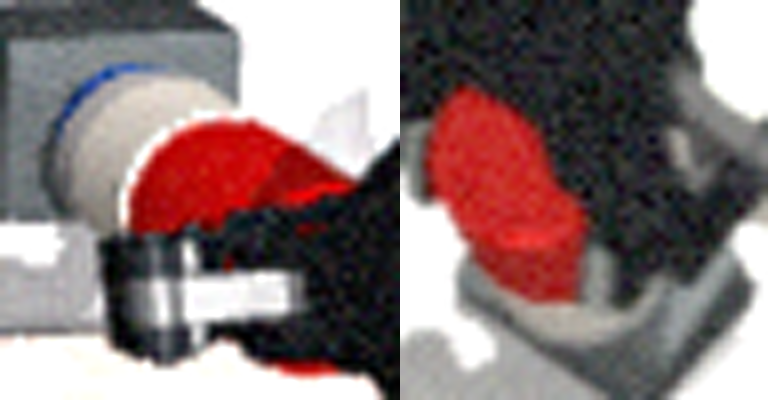

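```bash
python3 -c "
from h import *
t=camera('top');s=camera('side')
def m(c):
    im=cv2.GaussianBlur(c['img'],(0,0),.6).astype(float); return im[:,:,2]/(im[:,:,1]+im[:,:,0]+1)
M=m(t);S=m(s)
print('top')
P=[]
for x in range(464,492):
    col=M[222:250,x]; k=np.where(col>.9)[0]
    if len(k):
        i=k[0]; a,b=col[i-1],col[i]; y=222+i-1+(.9-a)/(b-a) ; P.append((x,y)); print(x,round(y,2),end='; ')
print('\nside')
Q=[]
for y in range(273,302):
    r=S[y,375:410]; k=np.where(r>.9)[0]
    if len(k):
        i=k[0];a,b=r[i-1],r[i]; x=375+i-1+(.9-a)/(b-a); Q.append((x,y)); print(y,round(x,2),end='; ')
"
```

```text
top
464 233.22; 465 232.33; 466 231.51; 467 230.87; 468 230.22; 469 230.01; 470 229.87; 471 229.76; 472 229.38; 473 229.35; 474 229.53; 475 229.57; 476 229.59; 477 230.06; 478 230.42; 479 231.06; 480 231.56; 481 232.11; 482 232.62; 483 233.29; 484 234.05; 485 234.76; 486 235.43; 487 236.08; 488 236.61; 489 237.34; 
side
273 383.37; 274 382.17; 275 381.71; 276 381.47; 277 381.39; 278 381.15; 279 380.91; 280 380.53; 281 380.38; 282 380.39; 283 380.4; 284 380.53; 285 380.57; 286 381.44; 287 383.14; 288 383.91; 289 384.38; 290 385.06; 291 385.62; 292 386.25; 293 386.5; 294 387.03; 295 387.72; 296 388.55; 297 389.65; 298 391.35; 299 393.9;
```

```bash
python3 -c "
from h import *
t=camera('top');s=camera('side')
n1=np.cross(ray(t,480,231.5)[1],ray(t,489,237.35)[1])
for q in(((383.9,288),(387.75,295)),((384.4,289),(388.0,295.4))):
    n2=np.cross(ray(s,*q[0])[1],ray(s,*q[1])[1])
    a=np.cross(n1,n2);a/=np.linalg.norm(a);a*=np.sign(a[2]);print(a,'vs nipple deg',np.degrees(np.arccos(a@ax)),'tilt',np.degrees(np.arccos(a[2])))
cv2.imwrite('pics/full_end.png',s['img'])
o,R=st();print(o['clock'],o['ft_force'],o['position'],o['joint_velocities'])
"
```

```text
[-0.3341  0.0751  0.9395] vs nipple deg 8.014725514142588 tilt 20.027935237105222
[-0.3472  0.0533  0.9363] vs nipple deg 6.581898987860404 tilt 20.56411304190496
22.95 [-18.1827  11.0718  43.9374] [ 0.5144 -0.2764  0.1528] [ 0.0012  0.0001 -0.0002 -0.     -0.001  -0.0004 -0.0008]
```

View pics/full_end.png

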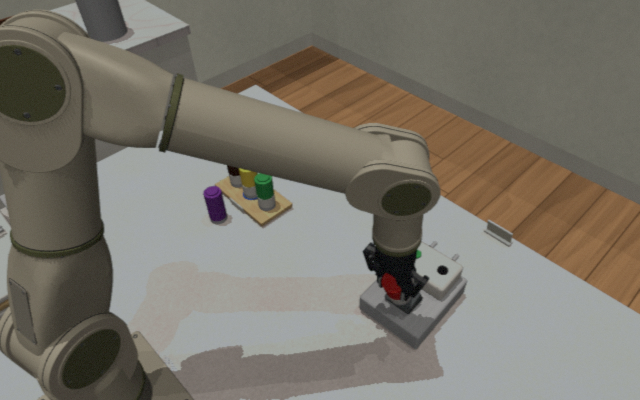

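```bash
python3 -c "
from h import *
t=camera('top');s=camera('side');o,R=st();z=R[:,2];print(z)
n1=np.cross(ray(t,480,231.5)[1],ray(t,489,237.35)[1]);n1b=np.cross(ray(t,482,232.6)[1],ray(t,489,237.3)[1])
n2=np.cross(ray(s,383.9,288)[1],ray(s,387.75,295)[1])
for n in(n1,n1b,n2):
    a=np.cross(n,z);a/=np.linalg.norm(a);a*=np.sign(a[2]);print(a,'vs nipple',np.degrees(np.arccos(a@ax)),'tilt',np.degrees(np.arccos(a[2])), 'fwd',np.degrees(np.arctan2(-a@fx,a[2])),'side',np.degrees(np.arctan2(a@[-fx[1],fx[0],0],a[2])))
"
```

```text
[ 0.1053 -0.9943 -0.0152]
[-0.4097 -0.0573  0.9104] vs nipple 1.786634149792235 tilt 24.43809559134043 fwd 24.38400509271199 side -1.8412606398830131
[-0.4194 -0.0582  0.9059] vs nipple 1.6940551050374548 tilt 25.049890195299536 fwd 24.996232159349518 side -1.8690027048499858
[-0.3846 -0.0548  0.9215] vs nipple 2.7363336918921335 tilt 22.85896025241099 fwd 22.803709499826606 side -1.770860113026585
```

```bash
python3 -c "
from h import *
t=camera('top');crop(t,100,60,400,220,2,'tend.png')"
```

```text
(no output)
```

View pics/tend.png

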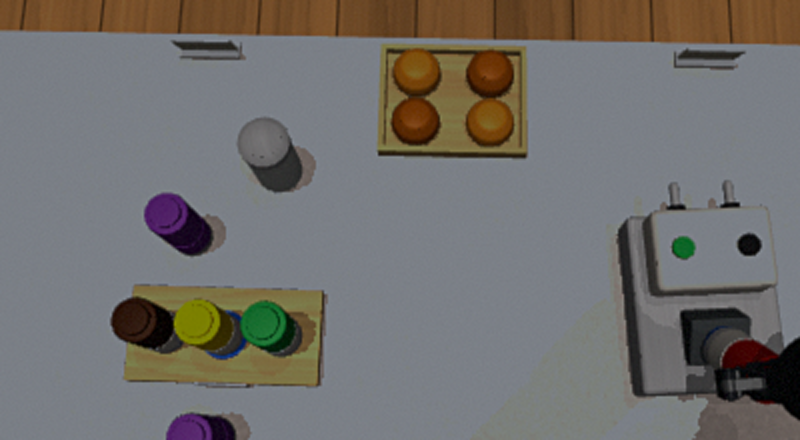

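The row is intact and the shaker hasn't moved. The red can sits on the nipple with the collar down, and the push is steady.

```bash
python3 -c "
from h import *
o,R=st();print(o['clock'],o['ft_force'],o['grip_width'])
print(workorder.hand_in())"
```

```text
23.1 [-17.6173  10.3554  44.3111] 0.543586837221559
the job is handed in; nothing more can be done
None
```

The job is handed in at 23.1 s of the 58 s allowed, with the yellow canister in the row and the red one held down on the nipple. `hand_in` reported no verdict, so what follows rests on my own last checks.

- **Yellow canister:** it stands released on the middle coaster. The top view puts it about 1 mm from the coaster's centre. A rougher side-view reading was about 8 mm off, which is still inside the 12 mm limit.
- **Bystanders:** the green and cocoa cans and the shaker look upright and unmoved in the final top view.
- **Red canister:** I tilted it in the jaws against the filler's side wall, then aligned it on the nipple and pushed it past the balls. It dropped about 16 mm further along the nipple at that point, as the snap should.
- **Alignment:** after the snap the can was about 7° short of the nipple's lean. I loosened the grip, shifted it and re-tightened it. The outline measurements taken with the pad direction now put it 2–3° off the nipple axis, within the 7° limit. Combining the two camera outlines alone gave 6.6–8°, but that geometry is poorly conditioned, so I gave it little weight. The mouth's sideways offset was not measured; the close fit on the nipple should keep it to about 2 mm.
- **Collar:** the steady push along the nipple is about 47 N, against the spring's 11 N maximum, and the grip sits about as low as full travel would put it. I take the collar to be bottomed, but I could not see its travel directly. The push briefly reached about 63 N while I was seating it. That is above the 40 N limit for the arm or gripper body, but I take it to have gone through the fingers only.

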